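# Clamp a sample pot with the star knob under the stand

## Task

Set the steel sample pot down upright on the clamp stand, between the blue jaw and the dark fence. Then turn the star knob under the platform clockwise (seen from above) until you feel that the jaw holds the pot firmly against the fence, without over-tightening or straining the knob, and let go. Leave the beaker, the jar and the bottle alone.

Things in the scene. Friction and masses are not known exactly. Their poses are not given: they have to be found in the camera images.
- stand: Fixed cream clamp stand, z up, origin on the bench. Its steel platform spans x -65 to 85 mm, y -100 to 100 mm in its frame, top 110 and underside 100 mm up; the front edge (x = -65) faces the robot. On it a blue jaw (-y side) and a dark fixed fence (+y side) face each other: plates 70 mm long (x -20 to 50), 31 mm high. Under its front: only the knob and an 8 mm base plate.
- seat (a point): Point on the platform's top where the centre of the pot's underside goes: x = 15, y = 0 mm in the stand's frame, same axes. The jaw's face starts 38 to 48 mm from it. The fence was left with its face anywhere 36 to 44 mm from it (+y) and is not reported, so when the pot is tight must be felt.
- knob: Black star knob under the platform; origin on its vertical axis at mid-height of its spokes: x = -50, y = 0, z = 80 mm in the stand's frame, 15 mm behind the front edge. Hub 48 mm across, 26 high; four level round spokes 14 mm thick, red ends, along its own +x, -x, +y, -y, out to 72 mm. Near spokes stick out in front and can be reached from above. Clockwise seen from above (near spoke to +y) tightens.
- jaw: Blue sliding jaw on the platform, moves along the stand's +y, 10 mm per radian of knob. Origin: foot of the middle of its nominal face, y = -45 to -41 mm in the stand's frame at the start; its adjustable face really stands 3 mm behind to 3 mm ahead of this (not reported) and is sprung, 1 mm per 16 N. The knob needs 1.0 to 2.8 rad until the pot touches both sides, then about 0.2 rad to tighten.
- pot: Closed steel sample pot, 64 mm across and 52 mm high (its rolled rim is 67 mm across), with a black cylindrical lid knob 22 mm across and 30 mm high on top (52 to 82 mm above the underside) to lift it by; about 0.3 kg; origin at the centre of its underside, z up. Stands on the bench at the start, in one of three places. Must not be let fall.
- beaker: Glass beaker, 66 mm across, 75 mm high, on the bench; origin at the centre of its underside. Leave alone.
- jar: White jar with a blue cap, 56 mm across, 70 mm high, on the bench; origin at the centre of its underside. Leave alone.
- bottle: White bottle with a red cap, 60 mm across, 150 mm high, on the bench to the left of the stand; origin at the centre of its underside. Leave alone.
- push_point (a point): Point on the knob's +x spoke, 55 mm from the axis, a good place to push (any spoke serves alike). The knob turns there with a steady 7.3 N (0.40 N m) square to the spoke and stays where left; once the pot is caught the push climbs. 12 to 13 N (0.65 to 0.7 N m), read with the push held still, is firm (moving can add 2 N); 17 N crushes the pot; over 25 N between robot and knob strains it.
Not all that is in view belongs to the job. Leave any orange or purple look-alike of the pot alone.

How it is judged:
On the way, in this order (a step that is already met when the one before it is completed fails the run):
1. the pot stands upright on the platform between jaw and fence, let go (horizontal distance between pot and seat below 0.025 m and z of pot in the frame of seat between -0.004 and 0.004 m and angle between pot's own z axis and vertical below 0.1 rad and contact force between the fingers and pot below 0.3 N), for 0.2 s.
2. the jaw presses the pot against the fence with 12 to 45 N (contact force between jaw and pot between 12 and 45 N), for 0.2 s.
At the end, for the whole second after the job is handed in: The pot stands upright (within 0.1 rad) and still on the platform, within 25 mm of the seat point and within 4 mm of the platform's top, and the jaw presses it against the fence with 12 to 45 N (all of step 2 and horizontal distance between pot and seat below 0.025 m and z of pot in the frame of seat between -0.004 and 0.004 m and angle between pot's own z axis and vertical below 0.1 rad and linear speed of pot below 0.02 m/s); the robot touches nothing.
It fails at once if the pot is crushed: the jaw presses it with more than 55 N (contact force between jaw and pot above 55 N).
It fails at once if the knob is strained: more than 25 N between the robot and the knob (contact force between any of the fingers, the arm and knob above 25 N).
It fails at once if the pot is let fall (faster than 0.5 m/s while not held) (linear speed of pot above 0.5 m/s and contact force between the fingers and pot below 0.2 N).
It fails at once if a bystander is moved by more than 20 mm (distance of any of beaker, jar, bottle from where it was at the start of the episode above 0.02 m).
It also fails if it takes over 72 s, if anything falls off the work surface, if the arm or the gripper's body presses on something with over 40 N, if the wrist force passes 120 N, or if a joint passes its speed limit or range.

## Robot

A 6-joint arm with a two-finger parallel gripper is mounted at the origin on the work surface. World frame = base frame: x ahead of the robot, y to its left, z up, the work surface at z = 0. Lengths are in m, angles in rad, forces in N, time in s.
With the tool pointing down it reaches from about 0.4 to 0.825 m from the base axis. Payload 7 kg.
Tool frame: the origin (TCP) lies between the finger pads; the fingertips stand 22 mm ahead of it and the grasp point (between the pads) lies 3 mm ahead of it; y points along the fingers, z is the direction in which the jaws open and shut, and the axes are right-handed (so a half turn about y gives the same grasp; the last joint's range is limited). The gripper opens to 85 mm and grips with 20 to 120 N. Pads are 22 mm wide; open, the fingers measure 114 mm over their backs; the gripper's body (76 mm by 85 mm) begins 54 mm behind the grasp point. The pads swing forward as they close: fully open they stand 13 mm farther back than shut.
Start: joints at [-1.055, 0.359, 0.012, 0, -1.224, -0.288], TCP at [0.152, -0.658, 0.253] pointing down, gripper open.
Joint ranges: [-3.07, 3.07], [-1.43, 2.12], [-1.02, 1.25], [-3.03, 1.67], [-3.05, -0], [-3.03, 3.03]. Speed limits (rad/s): [2.39, 2.39, 3.01, 3.14, 3.14, 3.14].

## Interface

Orientations are given as a 3x3 rotation matrix whose columns are the frame's x, y, z axes.
In Python, from station import read_state, get_image, calibration, workorder gives the robot as it stands. The module is installed in compiled form; this text tells all that it offers.
- The arm moves only by the shell command python3 -m creep 'ROWS' [OPENING] [FORCE]. ROWS is JSON, a list of rows, each a list of 4 numbers: the shift along the tool's x, y, z in m, then the turn about the tool's y in degrees. In form: [[x, y, z, yaw], ...]. A call has 1 to 8 rows; each row is the pose to reach, as a shift and turn from the pose measured when the call began, along the tool's axes at that moment; what a row does not reach only later rows make up. A row lasts 1/10 s, in which the tool goes at most 50 mm and 8.59 degrees, less where a joint would pass 70% of its speed; a pose out of reach is approached as far as the arm can. A call with a gripper value outside its range is refused whole. OPENING is the opening in per cent of the stroke, from 0 (shut) to 100 (fully open), set as the call begins (- or left out, the last holds). The fingers move at their own pace and stop on an object; FORCE is the grip in N (left out, the last holds). Time passes only in rows, so rows that repeat a pose let the fingers close. It gives the time, the measured TCP pose, the force and the opening at its end, in the units of the state.
- read_state(): the state, without advancing time (a new reading comes with each control period).
- get_image(name): name is "scene" or "top"; returns the picture (420x560x3 uint8, red, green, blue); there is no depth.
- calibration(name): a dict with "camera_matrix" (3x3 intrinsics, pixels), "R" (3x3) and "t" (3): a world point X has camera coordinates R X + t. Camera axes: x right, y down, z forward; pixel columns grow to the right and rows downward; lengths in m; the calibration is good to about 2 mm. A picture is of the moment at which its call begins. calibration takes no time and is no camera call.
- workorder.finish_job(): hands the job in, once; it reports no verdict.
The state is a dict: "clock": time; "joint_positions": joint angles; "qvel": joint speeds; "tau": joint torques, N m; "ee_pos": TCP position; "ee_rot": TCP orientation; "contact_force": force on the tool from outside, world axes, zero at the start; "torque": the same for the moment, N m; "opening": finger opening in m.
Only numpy, scipy, OpenCV 4.12 (cv2) and the standard library are available. Lean on these libraries where they do the work, as an engineer would, in place of code of your own. Each camera call takes 0.05 s, during which the arm holds its last target.

## Working session

There is one attempt and no reset: what is moved stays moved. The work goes in short steps, Python scripts to look and compute and a shell command to move; the robot and the scene stay as the last step left them, time stands still between calls to the robot, and variables do not carry over. Pictures are saved under pics/ and viewed, and the job is handed in when it is done.

```bash
mkdir -p pics
python3 - <<'E'
from station import *
import cv2
for n in("scene","top"):
    cv2.imwrite(f"pics/{n}0.png",get_image(n)[:,:,::-1]); c=calibration(n); print(n,c)
s=read_state()
for k in s: print(k,s[k])
E
```

```text
scene {'camera_matrix': array([[522.68825742,   0.        , 284.76001515],
       [  0.        , 522.68825742, 212.39846198],
       [  0.        ,   0.        ,   1.        ]]), 'R': array([[ 0.02678489,  0.99962005, -0.0065057 ],
       [ 0.77812513, -0.02493454, -0.62761418],
       [-0.62753793,  0.01174833, -0.77849735]]), 't': array([-0.03032512, -0.40705024,  1.68096181])}
top {'camera_matrix': array([[479.96713538,   0.        , 275.79698735],
       [  0.        , 479.96713538, 209.86418107],
       [  0.        ,   0.        ,   1.        ]]), 'R': array([[-0.00269309, -0.99986911,  0.01595313],
       [-0.99656436,  0.00136292, -0.08281069],
       [ 0.08277811, -0.01612134, -0.9964376 ]]), 't': array([6.07317711e-04, 6.32269157e-01, 1.33473661e+00])}
clock 0.1
joint_positions [-1.05489753e+00  3.59324019e-01  1.11651852e-02 -2.83996050e-04
 -1.22410086e+00 -2.88082251e-01]
qvel [-0.00077549 -0.00091024  0.00135305 -0.00019058  0.00120172  0.00080115]
tau [-1.17826039e-03 -5.84764266e+01  2.94109565e+01  6.95465863e+00
 -3.18305523e-03  5.76892859e-06]
ee_pos [ 0.15232181 -0.65719066  0.25246251]
ee_rot [[ 9.74183646e-01 -4.89562230e-04 -2.25756470e-01]
 [ 2.25756944e-01  1.40466315e-03  9.74182647e-01]
 [-1.59811234e-04 -9.99998894e-01  1.47892194e-03]]
contact_force [-0.08679523  0.25905096  0.64640688]
torque [-0.0153112   0.01323314 -0.02114529]
opening 0.08508683320122097
```

View pics/scene0.png

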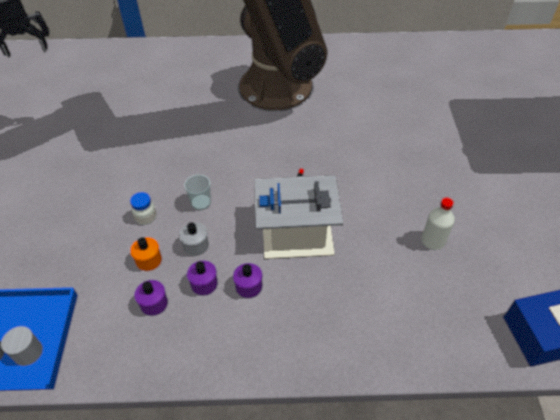

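View pics/top0.png

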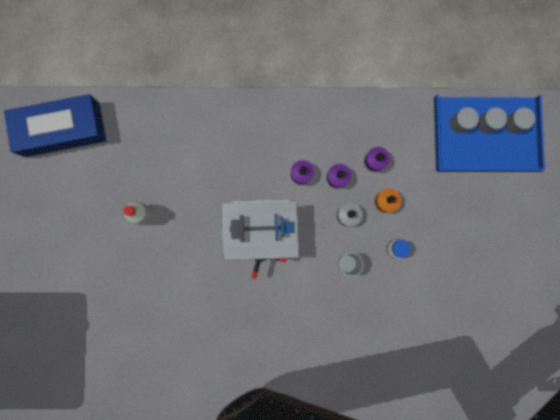

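Pot candidates in the top view are grey (350,214), orange (389,200), purple (303,172), (339,176) and (378,158), plus grey cylinders in the tray at (467,119), (496,118) and (524,118). In the scene view the grey one is at (194,237). I choose the grey one with the black lid knob and will check it in a crop.

Run:
```python
import cv2,numpy as np
t=cv2.imread("pics/top0.png");s=cv2.imread("pics/scene0.png")
a=cv2.resize(t[140:290,210:430],None,fx=3.4,fy=3.4,interpolation=2);cv2.imwrite("pics/c1.png",a)
b=cv2.resize(s[150:310,120:360],None,fx=3.3,fy=3.3,interpolation=2);cv2.imwrite("pics/c2.png",b)
```

```text
(no output)
```

View pics/c1.png

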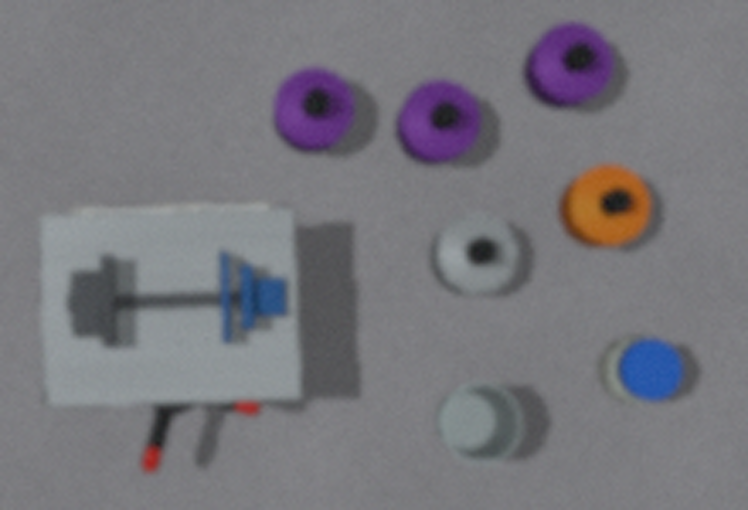

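View pics/c2.png

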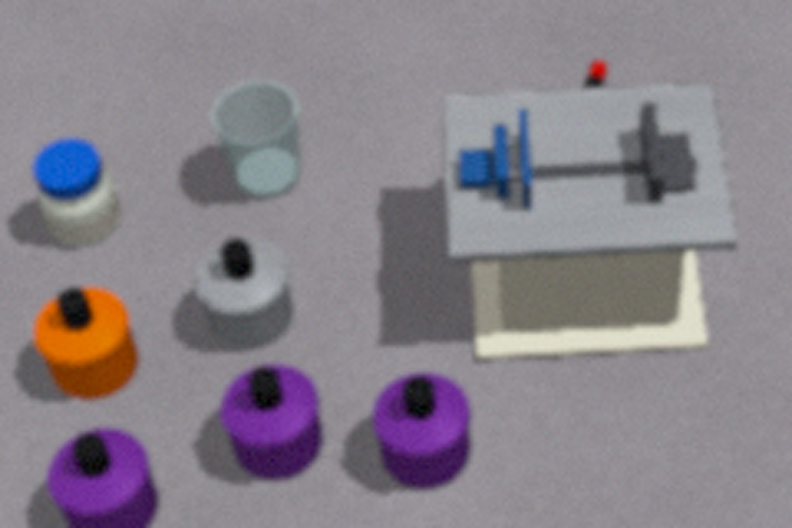

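The crop confirms the steel pot with its black lid knob, top crop (482,252). The jaw is on the right of that view (-y) and the fence on the left. Two red spoke ends show at crop (150,460) and (248,408). Next I measure positions.

```bash
cat > h.py <<'E'
import cv2,numpy as np
from station import *
def ray(n,u,v):
    c=calibration(n);K=c["camera_matrix"];R=c["R"];t=c["t"]
    d=R.T@np.linalg.inv(K)@np.array([u,v,1.]);o=-R.T@t;return o,d
def onz(n,u,v,z):
    o,d=ray(n,u,v);return (o+d*(z-o[2])/d[2])
def tri(uv1,uv2):
    A=[];b=[]
    for n,p in(("top",uv1),("scene",uv2)):
        o,d=ray(n,*p);d=d/np.linalg.norm(d);P=np.eye(3)-np.outer(d,d);A.append(P);b.append(P@o)
    x=np.linalg.lstsq(np.vstack(A),np.hstack(b),rcond=None)[0]
    return x,[np.linalg.norm(P@x-q) for P,q in zip(A,b)]
def blobs(m,amin=8):
    n,l,s,c=cv2.connectedComponentsWithStats(m.astype(np.uint8));return [(tuple(c[i].round(2)),s[i].tolist()) for i in range(1,n) if s[i][4]>=amin]
def proj(n,X):
    c=calibration(n);q=c["camera_matrix"]@(c["R"]@np.asarray(X)+c["t"]);return q[:2]/q[2]
E
python3 - <<'E'
from h import *
t=cv2.imread("pics/top0.png").astype(int);s=cv2.imread("pics/scene0.png").astype(int)
def roi(im,x0,x1,y0,y1):
    m=np.zeros(im.shape[:2],bool);m[y0:y1,x0:x1]=1;return m
T=roi(t,330,372,195,232);S=roi(s,175,212,215,255)
for nm,im,r in(("top",t,T),("scene",s,S)):
    print(nm,"black",blobs((im.max(2)<75)&r,4))
for nm,im,r in(("top",t,roi(t,215,310,195,290)),("scene",s,roi(s,250,350,160,265))):
    red=(im[:,:,2]>120)&(im[:,:,1]<80)&(im[:,:,0]<80)
    print(nm,"red",blobs(red&r,2))
    print(nm,"blue",blobs((im[:,:,0]>im[:,:,2]+50)&r,4))
print("plat/bench colours",t[205,250],t[235,265],t[250,330],t[290,250],t[203,230])
# platform mask : greenness g-r
g=cv2.GaussianBlur(cv2.imread("pics/top0.png"),(3,3),0).astype(int)
d=g[:,:,1]-g[:,:,2]
print(d[230,215:305:4],d[195:270:3,290])
E
```

```text
top black [((np.float64(351.5), np.float64(213.5)), [348, 211, 8, 6, 44])]
scene black [((np.float64(191.41), np.float64(228.19)), [188, 223, 8, 11, 78])]
top red [((np.float64(282.6), np.float64(259.8)), [280, 259, 6, 3, 15]), ((np.float64(254.0), np.float64(274.65)), [252, 272, 5, 6, 26])]
top blue [((np.float64(275.74), np.float64(226.15)), [275, 216, 3, 23, 34]), ((np.float64(286.21), np.float64(226.81)), [281, 218, 13, 18, 151])]
scene red [((np.float64(301.05), np.float64(170.79)), [299, 169, 5, 5, 19])]
scene blue [((np.float64(278.64), np.float64(194.8)), [277, 183, 4, 24, 56]), ((np.float64(266.93), np.float64(198.96)), [259, 188, 15, 21, 182])]
plat/bench colours [152 149 143] [148 146 139] [127 123 124] [126 123 123] [144 140 136]
[-1  1  5  6  4  4  3  3  3  4  5  5  5  5  5 19  8 35 36 37  7  0  0] [ 1  0  4  6  6  6  7  6  6 25 38 38 31  8  5  6  7  6  7  6  7  3  0  0
  0]
```

Run:
```python
from h import *
g=cv2.GaussianBlur(cv2.imread("pics/top0.png"),(3,3),0).astype(int)
m=((g[:,:,1]-g[:,:,2])>=3)&(g.mean(2)>133);m[:190]=0;m[280:]=0;m[:,:210]=0;m[:,310:]=0
m=cv2.morphologyEx(m.astype(np.uint8),cv2.MORPH_CLOSE,np.ones((25,25)));m=cv2.morphologyEx(m,cv2.MORPH_OPEN,np.ones((9,9)))
cn=max(cv2.findContours(m,0,1)[0],key=cv2.contourArea)
W=np.array([onz("top",u,v,.11)[:2] for (u,v) in cn[:,0]],np.float32)
r=cv2.minAreaRect(W);b=cv2.boxPoints(r);print(r);print(b)
print("pix",cn[:,0].min(0),cn[:,0].max(0))
v=cv2.imread("pics/top0.png");cv2.drawContours(v,[cn],-1,(0,255,0),1);cv2.imwrite("pics/c3.png",cv2.resize(v[180:300,200:320],None,fx=5,fy=5,interpolation=0))
print("pot lid tri",tri((351.5,213.5),(191.41,228.19)),"onz.082",onz("top",351.5,213.5,.082), onz("scene",191.4,226.5,.075))
print("red", onz("top",282.6,259.8,.08),onz("top",254,274.65,.08),onz("scene",301.05,170.8,.08),tri((254,274.65),(301.05,170.8)))
```

```text
((0.573631227016449, 0.04509497433900833), (0.1543077677488327, 0.19773882627487183), 1.7397903203964233)
[[ 0.49351123  0.1415764 ]
 [ 0.4995146  -0.05607129]
 [ 0.65375125 -0.05138645]
 [ 0.6477479   0.14626123]]
pix [222 200] [297 259]
pot lid tri (array([ 0.61850245, -0.20782588,  0.06696976]), [np.float64(0.0007833502483178185), np.float64(0.0007833502483172541)]) onz.082 [ 0.61741496 -0.2059936   0.082     ] [ 0.61970538 -0.20578697  0.075     ]
red [ 0.49246828 -0.01781547  0.08      ] [0.45294704 0.05932574 0.08      ] [0.45302376 0.06034379 0.08      ] (array([0.45296169, 0.05983726, 0.0799399 ]), [np.float64(0.000509889165610827), np.float64(0.0005098891656108606)])
```

View pics/c3.png

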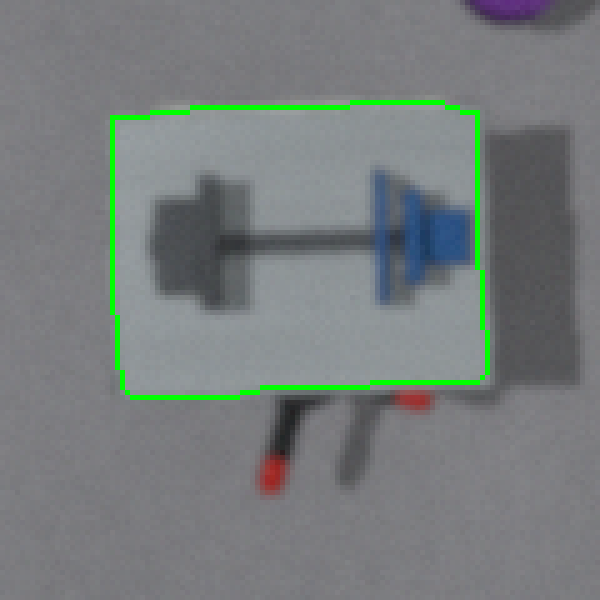

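Run:
```python
from h import *
o=np.array([.560,.0447]);a=np.radians(1.74);R=np.array([[np.cos(a),-np.sin(a)],[np.sin(a),np.cos(a)]])
for n,u,v in(("fence",244.5,228),("jaw",275,227),("jawtop",275,214.5),("jawbot",276.3,240)):
    print(n,R.T@(onz("top",u,v,.141)[:2]-o))
g=cv2.imread("pics/top0.png").astype(int)
print(g[224,236:256].tolist());print(g[224,268:282].tolist())
# scene check of platform corners
s=cv2.imread("pics/scene0.png")
for x in(-.065,.085):
  for y in(-.1,.1):
    p=np.r_[o+R@[x,y],.11];print(proj("scene",p),proj("top",p))
    for n,im in(("scene",s),):
        q=proj(n,p);cv2.circle(s,tuple(int(round(k)) for k in q),1,(0,255,0),-1)
for p in(np.r_[o+R@[.015,0],.11],np.r_[o+R@[-.05,0],.11]):
    q=proj("scene",p);cv2.circle(s,tuple(int(round(k)) for k in q),1,(0,0,255),-1)
cv2.imwrite("pics/c4.png",cv2.resize(s[160:270,245:355],None,fx=5,fy=5,interpolation=0))
st=read_state();ang=[]
print(st["ee_pos"], "lid",)
```

```text
fence [0.01693894 0.03701327]
jaw [ 0.0169767  -0.04187246]
jawtop [ 0.04939188 -0.0429401 ]
jawbot [-0.0166969  -0.04412226]
[[82, 77, 75], [83, 80, 78], [81, 76, 75], [77, 75, 73], [77, 75, 72], [80, 75, 74], [75, 72, 70], [75, 73, 69], [89, 86, 84], [95, 94, 89], [100, 96, 93], [103, 100, 95], [105, 102, 98], [110, 108, 105], [134, 131, 126], [147, 144, 138], [150, 146, 139], [147, 146, 140], [149, 147, 139], [150, 147, 140]]
[[144, 141, 133], [146, 141, 136], [148, 146, 138], [146, 141, 136], [145, 142, 135], [133, 128, 122], [129, 117, 106], [127, 97, 76], [129, 91, 67], [115, 92, 77], [103, 94, 87], [100, 93, 88], [104, 85, 72], [120, 81, 52]]
[254.22225476 176.88821385] [297.85502675 257.86043129]
[335.38050662 173.11832999] [222.00030548 260.40429965]
[255.57504961 225.35429542] [295.78275248 201.35619491]
[343.11675919 221.03759386] [220.65547697 203.71047799]
[ 0.15232181 -0.65719066  0.25246251] lid
```

View pics/c4.png

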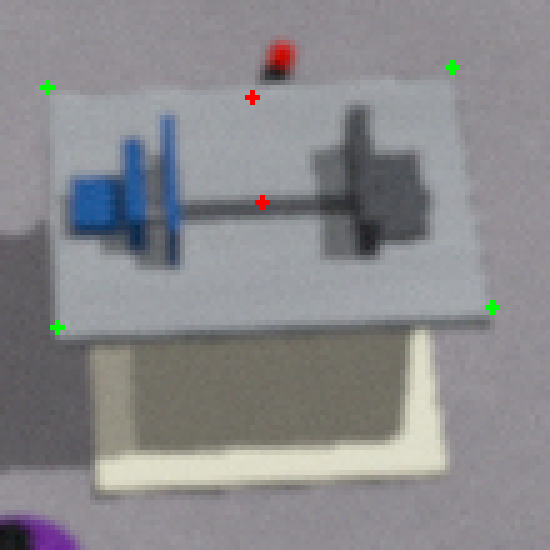

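Run:
```python
from h import *
o=np.array([.560,.0447]);a=np.radians(1.74);R=np.array([[np.cos(a),-np.sin(a)],[np.sin(a),np.cos(a)]])
def edge(n,A,B,z,normal,lo,hi,chan=None):
    im=cv2.GaussianBlur(cv2.imread(f"pics/{n}0.png"),(3,3),0).astype(float).mean(2)
    pts=[]
    for s in np.linspace(.06,.94,45):
        p=np.array(A)*(1-s)+np.array(B)*s
        ds=np.arange(-.009,.00901,.0005)
        v=[]
        for d in ds:
            q=proj(n,np.r_[o+R@(p+d*np.array(normal)),z]);v.append(cv2.getRectSubPix(im.astype(np.float32),(1,1),(float(q[0]),float(q[1])))[0,0])
        gr=np.abs(np.gradient(np.array(v)));k=gr.argmax()
        if gr[k]>.5: pts.append(p+ds[k]*np.array(normal))
    pts=np.array(pts);ax=0 if normal[1]==0 else 1;other=1-ax
    r=np.polyfit(pts[:,other],pts[:,ax],1);res=pts[:,ax]-np.polyval(r,pts[:,other])
    ok=abs(res)<1.5*np.std(res)+1e-4;r=np.polyfit(pts[ok,other],pts[ok,ax],1)
    print(n,"edge at",np.polyval(r,np.mean([A[other],B[other]])).round(4),"slope deg",np.degrees(np.arctan(r[0])).round(2),"n",len(pts),"sd",np.std(pts[ok,ax]-np.polyval(r,pts[ok,other])).round(4))
for n in("top","scene"):
    edge(n,(-.065,-.1),(-.065,.1),.11,(1,0),0,0)
    edge(n,(.085,-.1),(.085,.1),.11,(1,0),0,0)
    edge(n,(-.065,-.1),(.085,-.1),.11,(0,1),0,0)
    edge(n,(-.065,.1),(.085,.1),.11,(0,1),0,0)
```

```text
top edge at -0.0617 slope deg 0.46 n 45 sd 0.0008Traceback (most recent call last):
  File "<stdin>", line 20, in <module>
  File "<stdin>", line 11, in edge
  File "h.py", line 17, in proj
    c=calibration(n);q=c["camera_matrix"]@(c["R"]@np.asarray(X)+c["t"]);return q[:2]/q[2]
ValueError: time passes only in moves, steps and waits
```

```bash
sed -i 's/^from station import \*/from station import *\nimport functools\ncalibration=functools.lru_cache(None)(calibration)/' h.py
cat > e.py <<'E'
from h import *
o=np.array([.560,.0447]);a=np.radians(1.74);R=np.array([[np.cos(a),-np.sin(a)],[np.sin(a),np.cos(a)]])
def edge(n,A,B,z,normal):
    im=cv2.GaussianBlur(cv2.imread(f"pics/{n}0.png"),(3,3),0).astype(np.float32).mean(2)
    pts=[]
    for s in np.linspace(.06,.94,45):
        p=np.array(A)*(1-s)+np.array(B)*s
        ds=np.arange(-.009,.00901,.0005)
        v=[]
        for d in ds:
            q=proj(n,np.r_[o+R@(p+d*np.array(normal)),z]);v.append(cv2.getRectSubPix(im,(1,1),(float(q[0]),float(q[1])))[0,0])
        gr=np.abs(np.gradient(np.array(v)));k=gr.argmax()
        if gr[k]>.5: pts.append(p+ds[k]*np.array(normal))
    pts=np.array(pts);ax=0 if normal[1]==0 else 1;other=1-ax
    r=np.polyfit(pts[:,other],pts[:,ax],1);res=pts[:,ax]-np.polyval(r,pts[:,other])
    ok=abs(res)<1.5*np.std(res)+1e-4;r=np.polyfit(pts[ok,other],pts[ok,ax],1)
    print(n,"edge at",np.polyval(r,np.mean([A[other],B[other]])).round(4),"slope deg",np.degrees(np.arctan(r[0])).round(2),"n",len(pts),"sd",np.std(pts[ok,ax]-np.polyval(r,pts[ok,other])).round(4))
for n in("top","scene"):
    edge(n,(-.065,-.1),(-.065,.1),.11,(1,0))
    edge(n,(.085,-.1),(.085,.1),.11,(1,0))
    edge(n,(-.065,-.1),(.085,-.1),.11,(0,1))
    edge(n,(-.065,.1),(.085,.1),.11,(0,1))
E
python3 e.py
```

```text
top edge at -0.0617 slope deg 0.46 n 45 sd 0.0008
top edge at 0.0915 slope deg -0.05 n 45 sd 0.0013
top edge at -0.101 slope deg -0.18 n 45 sd 0.0011
top edge at 0.0983 slope deg 0.76 n 45 sd 0.0008
scene edge at -0.0587 slope deg -0.06 n 45 sd 0.0008
scene edge at 0.0897 slope deg -0.55 n 45 sd 0.0006
scene edge at -0.0984 slope deg -0.69 n 45 sd 0.0023
scene edge at 0.0974 slope deg 0.18 n 45 sd 0.0004
```

```bash
cat > go.py <<'E'
import sys,numpy as np
from station import read_state
# usage: go.py x y z headingdeg(tool x axis in world)
s=read_state();p=np.array(s["ee_pos"]);R=np.array(s["ee_rot"])
t=np.array([float(v) for v in sys.argv[1:4]])
h=np.degrees(np.arctan2(R[1,0],R[0,0]))
yaw=(h-float(sys.argv[4])) if len(sys.argv)>4 else 0
print("t",s["clock"],"pos",p.round(4),"head",h.round(2),"F",np.round(s["contact_force"],2),"open",round(s["opening"],4))
print("tool shift",(R.T@(t-p)).round(4),"yaw",yaw.round(2) if yaw else 0)
E
python3 go.py .618 -.207 .2 1.74
```

```text
t 0.1 pos [ 0.1523 -0.6572  0.2525] head 13.05 F [-0.09  0.26  0.65] open 0.0851
tool shift [0.5553 0.0529 0.3334] yaw 11.31
```

```bash
python3 -m creep '[[0.04,0,0.024,2],[0.08,0,0.048,4],[0.12,0,0.072,6],[0.16,0,0.096,8],[0.2,0,0.12,10],[0.24,0,0.144,11.3],[0.28,0,0.168,11.3],[0.32,0,0.192,11.3]]' 100 40; python3 go.py .618 -.207 .2 1.74
```

```text
clock: 0.9
ee_pos: [0.4217, -0.3962, 0.2526]
ee_rot: [[1.0, -0.001, -0.03], [0.03, 0.002, 1.0], [-0.001, -1.0, 0.002]]
contact_force: [0.5, -1.2, -1.0]
opening: 0.0854
t 0.9 pos [ 0.4217 -0.3962  0.2526] head 1.74 F [ 0.51 -1.24 -1.02] open 0.0854
tool shift [0.202  0.0527 0.1831] yaw 0.0
```

```bash
python3 -m creep '[[0.035,0.009,0.032,0],[0.07,0.018,0.064,0],[0.105,0.027,0.096,0],[0.14,0.036,0.128,0],[0.175,0.045,0.16,0],[0.202,0.0527,0.1831,0],[0.202,0.0527,0.1831,0],[0.202,0.0527,0.1831,0]]'
python3 - <<'E'
from h import *
for n in("scene","top"):
    im=get_image(n)[:,:,::-1]
    c=im[170:290,120:270] if n=="scene" else im[150:270,280:430]
    cv2.imwrite(f"pics/{n}1.png",cv2.resize(c,None,fx=5,fy=5,interpolation=2))
E
python3 go.py .618 -.207 .078 1.74
```

```text
clock: 1.7
ee_pos: [0.618, -0.2061, 0.1989]
ee_rot: [[0.999, -0.003, -0.032], [0.032, 0.002, 0.999], [-0.003, -1.0, 0.002]]
contact_force: [-0.2, 0.2, -0.0]
opening: 0.0854
t 1.8 pos [ 0.6174 -0.2074  0.2   ] head 1.73 F [ 0.21  0.83 -0.66] open 0.0858
tool shift [0.0008 0.122  0.0002] yaw -0.01
```

View pics/scene1.png

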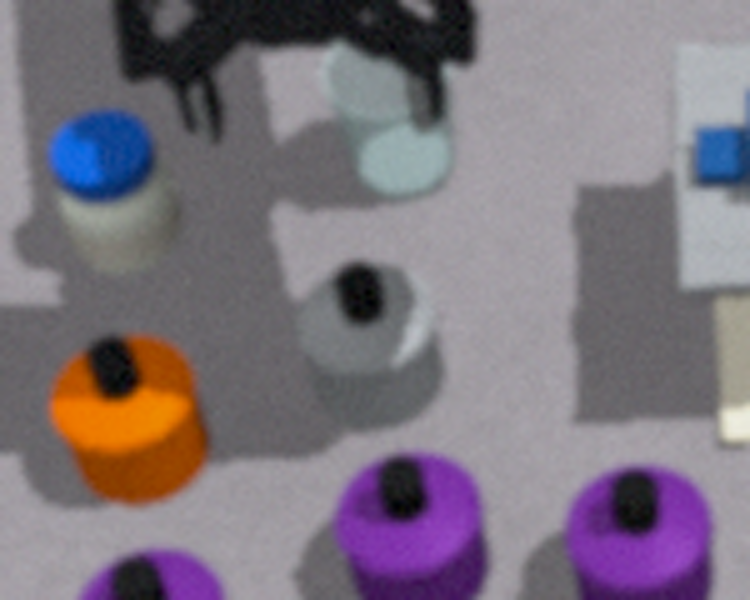

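The fingers are above the pot, tips at crop (210,130) and (430,120), lid knob at (360,290). I'll check that alignment against the projection.

Run:
```python
from h import *
for z in(.18,.082,.067): 
    q=proj("scene",[.6174,-.2074,z]);print(z,(q-[120,170])*5+2)
```

```text
0.18 [321.07374877 135.80181988]
0.082 [353.80814763 271.64101857]
0.067 [358.46275204 290.95641021]
```

```bash
python3 -m creep '[[0.0008,0.03,0,0],[0.0008,0.06,0,0],[0.0008,0.085,0,0],[0.0008,0.105,0,0],[0.0008,0.115,0,0],[0.0008,0.122,0,0],[0.0008,0.122,0,0],[0.0008,0.122,0,0]]'; python3 -m creep '[[0,0,0,0],[0,0,0,0],[0,0,0,0],[0,0,0,0],[0,0,0,0],[0,0,0,0],[0,0,0,0],[0,0,0,0]]' 0 40
```

```text
clock: 2.6
ee_pos: [0.6186, -0.2075, 0.079]
ee_rot: [[1.0, 0.0, -0.03], [0.03, 0.001, 1.0], [0.0, -1.0, 0.001]]
contact_force: [0.7, -0.2, -0.1]
opening: 0.0856
clock: 3.4
ee_pos: [0.6187, -0.2074, 0.0792]
ee_rot: [[1.0, 0.001, -0.03], [0.03, 0.001, 1.0], [0.001, -1.0, 0.001]]
contact_force: [-0.1, 1.6, 3.6]
opening: 0.0205
```

```bash
python3 -m creep '[[0,-0.01,0,0],[0,-0.03,0,0],[0,-0.06,0,0],[0,-0.09,0,0],[0,-0.12,0,0],[0,-0.15,0,0],[0,-0.17,0,0],[0,-0.18,0,0]]'
python3 - <<'E'
from h import *
im=get_image("scene")[:,:,::-1]
cv2.imwrite("pics/scene2.png",im)
E
python3 go.py .5795 .0445 .26 1.74
```

```text
clock: 4.2
ee_pos: [0.6189, -0.2079, 0.2617]
ee_rot: [[1.0, 0.003, -0.03], [0.03, 0.001, 1.0], [0.003, -1.0, 0.001]]
contact_force: [-0.2, 0.3, -2.8]
opening: 0.0204
t 4.25 pos [ 0.6192 -0.208   0.2623] head 1.73 F [ 0.5  -0.48 -0.23] open 0.0206
tool shift [-0.0321  0.0024  0.2535] yaw -0.01
```

View pics/scene2.png

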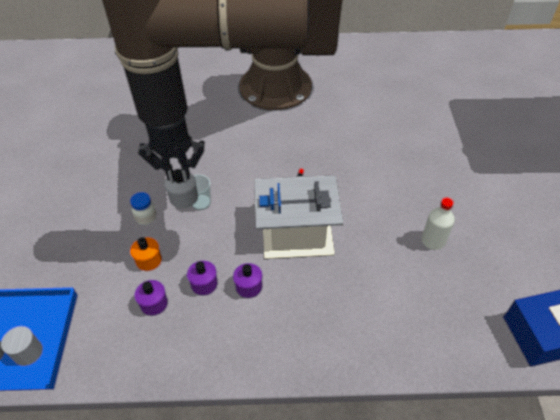

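```bash
python3 -m creep '[[-0.004,0,0.03,0],[-0.008,0,0.07,0],[-0.012,0,0.11,0],[-0.018,0,0.15,0],[-0.023,0,0.19,0],[-0.028,0,0.225,0],[-0.0321,0,0.245,0],[-0.0321,0,0.2525,0]]' ; python3 -m creep '[[0,0,0,0],[0,0,0,0],[0,0,0,0]]'
python3 - <<'E'
from h import *
im=get_image("scene")[:,:,::-1]
cv2.imwrite("pics/scene3.png",cv2.resize(im[120:270,230:380],None,fx=4,fy=4,interpolation=2))
im=get_image("top")[:,:,::-1]
cv2.imwrite("pics/top3.png",cv2.resize(im[180:300,200:320],None,fx=4,fy=4,interpolation=2))
E
python3 go.py .5795 .0435 .20 1.74
```

```text
clock: 5.05
ee_pos: [0.5783, 0.0453, 0.2611]
ee_rot: [[0.999, 0.002, -0.032], [0.032, 0.001, 0.999], [0.002, -1.0, 0.001]]
contact_force: [0.6, 0.1, -2.1]
opening: 0.0206
clock: 5.35
ee_pos: [0.5783, 0.0444, 0.2607]
ee_rot: [[1.0, 0.001, -0.031], [0.031, 0.0, 1.0], [0.001, -1.0, 0.0]]
contact_force: [0.8, -0.4, -2.2]
opening: 0.0205
t 5.45 pos [0.5784 0.0443 0.2609] head 1.77 F [ 0.01 -0.44 -2.58] open 0.021
tool shift [ 0.001   0.0609 -0.0009] yaw 0.03
```

View pics/scene3.png

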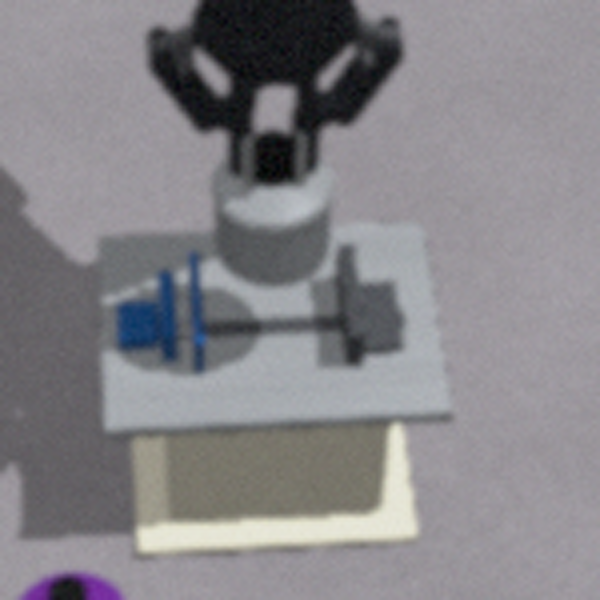

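View pics/top3.png

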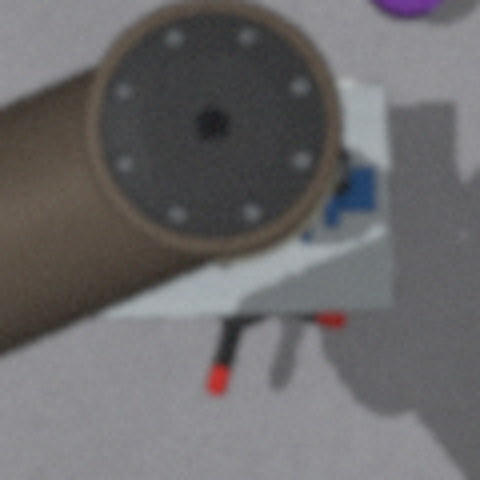

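```bash
python3 -m creep '[[0.001,0.015,-0.0005,0],[0.001,0.03,-0.0005,0],[0.001,0.045,-0.0005,0],[0.001,0.055,-0.0005,0],[0.001,0.062,-0.0005,0],[0.001,0.064,-0.0005,0],[0.001,0.064,-0.0005,0]]'
python3 - <<'E'
from h import *
im=get_image("scene")[:,:,::-1]
cv2.imwrite("pics/scene4.png",cv2.resize(im[120:270,230:380],None,fx=4,fy=4,interpolation=2))
E
```

```text
clock: 6.15
ee_pos: [0.5797, 0.0438, 0.197]
ee_rot: [[1.0, 0.001, -0.031], [0.031, 0.0, 1.0], [0.002, -1.0, 0.0]]
contact_force: [0.7, 0.2, -2.0]
opening: 0.0205
```

View pics/scene4.png

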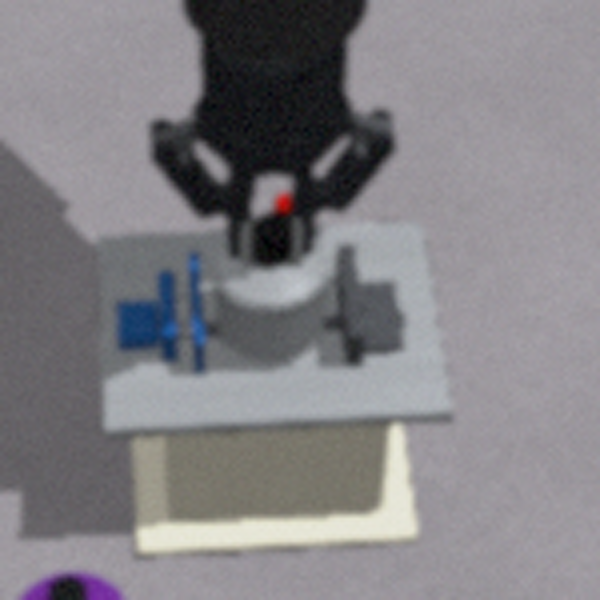

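The pot sits between jaw (right face ~205) and fence (left face ~338), with its centre at ~273 and clear on both sides. I lower the last millimetres gently.

```bash
python3 -m creep '[[0,0.002,0,0],[0,0.004,0,0],[0,0.0055,0,0],[0,0.0065,0,0],[0,0.0065,0,0]]'; python3 -m creep '[[0,0.001,0,0],[0,0.001,0,0],[0,0.001,0,0]]'
```

```text
clock: 6.7
ee_pos: [0.5798, 0.0439, 0.1907]
ee_rot: [[1.0, 0.002, -0.031], [0.031, 0.0, 1.0], [0.002, -1.0, 0.0]]
contact_force: [-0.1, -0.4, -2.2]
opening: 0.02
clock: 7.0
ee_pos: [0.5798, 0.0439, 0.1897]
ee_rot: [[1.0, 0.002, -0.031], [0.031, 0.0, 1.0], [0.002, -1.0, 0.0]]
contact_force: [0.3, 0.6, -1.2]
opening: 0.0206
```

```bash
python3 -m creep '[[0,0.0005,0,0],[0,0.001,0,0],[0,0.001,0,0],[0,0.001,0,0]]'
```

```text
clock: 7.4
ee_pos: [0.58, 0.044, 0.1892]
ee_rot: [[1.0, 0.003, -0.031], [0.031, 0.001, 1.0], [0.003, -1.0, 0.0]]
contact_force: [-0.5, 0.2, 2.4]
opening: 0.0206
```

Touchdown is felt: Fz went from -2.2 to +2.4 N. Releasing.

```bash
python3 -m creep '[[0,0,0,0],[0,0,0,0],[0,0,0,0],[0,0,0,0],[0,0,0,0],[0,0,0,0]]' 90; python3 -m creep '[[0,-0.01,0,0],[0,-0.03,0,0],[0,-0.06,0,0],[0,-0.09,0,0],[0,-0.11,0,0],[0,-0.12,0,0]]'
python3 - <<'E'
from h import *
im=get_image("scene")[:,:,::-1]
cv2.imwrite("pics/scene5.png",cv2.resize(im[120:270,230:380],None,fx=4,fy=4,interpolation=2))
E
python3 go.py .43 -.01 .30 1.74
```

```text
clock: 8.0
ee_pos: [0.58, 0.044, 0.1891]
ee_rot: [[1.0, 0.003, -0.031], [0.031, 0.0, 1.0], [0.003, -1.0, 0.0]]
contact_force: [-0.0, 0.2, 0.1]
opening: 0.077
clock: 8.6
ee_pos: [0.5804, 0.044, 0.3122]
ee_rot: [[0.999, 0.006, -0.031], [0.031, 0.001, 1.0], [0.006, -1.0, 0.001]]
contact_force: [-0.5, 0.2, -0.6]
opening: 0.0768
t 8.65 pos [0.5806 0.044  0.3127] head 1.79 F [ 0.94 -0.04  1.18] open 0.0769
tool shift [-0.1523  0.0115 -0.0493] yaw 0.05
```

View pics/scene5.png

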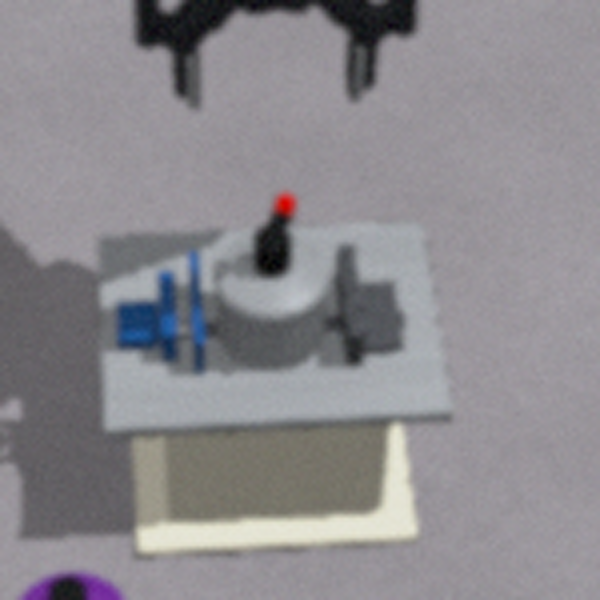

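The pot stands upright on the platform between the plates, centre (272,320) in the crop. Next is the knob: push spoke 1 (world angle ~164°) with the shut gripper.

```bash
cat > kn.py <<'E'
import sys,numpy as np
from station import read_state
# kn.py theta gap z lead r : pose for pushing spoke at world angle theta(deg) clockwise
K=np.array([.5145,.0425])
def pose(th,gap,lead=10,r=.057):
    t=np.radians(th);u=np.array([np.cos(t),np.sin(t)]);pd=np.array([np.sin(t),-np.cos(t)])
    h=np.radians(th-180-lead);ex=np.array([np.cos(h),np.sin(h)]);ez=np.array([-np.sin(h),np.cos(h)])
    C=K+r*u-(.007+gap)*pd
    return C+.011*ex-.0145*ez,np.degrees(h),u,pd
if __name__=="__main__":
    th,gap,z=map(float,sys.argv[1:4])
    s=read_state();p=np.array(s["ee_pos"]);R=np.array(s["ee_rot"]);hc=np.degrees(np.arctan2(R[1,0],R[0,0]))
    c,h,u,pd=pose(th,gap);F=np.array(s["contact_force"])
    print("t",s["clock"],"pos",p.round(4),"head",hc.round(2),"Fpush",(-(F[:2]@pd)).round(2),"Frad",(F[:2]@u).round(2),"Fz",F[2].round(2))
    for k in sys.argv[4:] or []:
        c,h,_,_=pose(float(k),gap);print(k,(R.T@(np.r_[c,z]-p)).round(4),"yaw",((hc-h+180)%360-180).round(2))
    c,h,_,_=pose(th,gap)
    print("target",c.round(4),"shift",(R.T@(np.r_[c,z]-p)).round(4),"yaw",((hc-h+180)%360-180).round(2),"q6",np.round(s["joint_positions"],2))
E
python3 kn.py 164.3 .01 .25
```

```text
t 8.65 pos [0.5806 0.044  0.3127] head 1.79 Fpush -0.22 Frad -0.92 Fz 1.18
target [0.4587 0.0237] shift [-0.123   0.0618 -0.0166] yaw 27.49 q6 [ 0.41  0.17 -0.11  0.   -1.28 -1.95]
```

```bash
python3 -m creep '[[-0.02,0,-0.002,5],[-0.05,0.01,-0.006,10],[-0.08,0.02,-0.01,15],[-0.11,0.04,-0.014,20],[-0.123,0.055,-0.0166,24],[-0.123,0.0618,-0.0166,27.5],[-0.123,0.0618,-0.0166,27.5],[-0.123,0.0618,-0.0166,27.5]]' 0 60; python3 kn.py 164.3 .01 .15
python3 - <<'E'
from h import *
im=get_image("scene")[:,:,::-1]
cv2.imwrite("pics/scene6.png",cv2.resize(im[80:270,200:390],None,fx=3,fy=3,interpolation=2))
E
```

```text
clock: 9.45
ee_pos: [0.4587, 0.0237, 0.2499]
ee_rot: [[0.902, 0.006, 0.432], [-0.432, 0.001, 0.902], [0.005, -1.0, 0.004]]
contact_force: [0.6, 1.1, -0.3]
opening: 0.0001
t 9.45 pos [0.4587 0.0237 0.2499] head -25.6 Fpush -1.27 Frad -0.32 Fz -0.27
target [0.4587 0.0237] shift [-0.0006  0.0999 -0.0003] yaw 0.1 q6 [ 0.48 -0.01 -0.45  0.   -1.12 -2.5 ]
```

View pics/scene6.png

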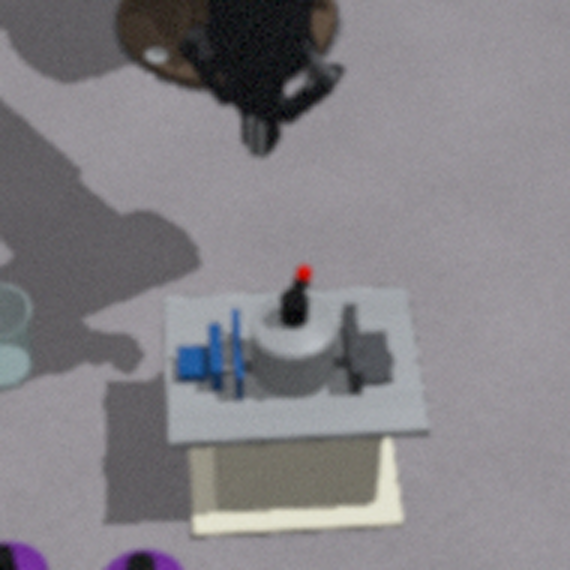

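```bash
python3 -m creep '[[0,0,0,-8.5],[0,0,0,-17],[0,0,0,-25.5],[0,0,0,-34],[0,0,0,-42.5],[0,0,0,-51],[0,0,0,-59.5],[0,0,0,-68]]'; python3 -m creep '[[0,0,0,-8.5],[0,0,0,-17],[0,0,0,-25.5],[0,0,0,-34],[0,0,0,-42.5],[0,0,0,-51],[0,0,0,-59.5],[0,0,0,-68]]';  python3 -m creep '[[0,0,0,-8.5],[0,0,0,-17],[0,0,0,-25.5],[0,0,0,-34],[0,0,0,-42.5],[0,0,0,-44],[0,0,0,-44]]'
sed -i 's/((hc-h+180)%360-180)/((hc-h+90)%180-90)/' kn.py; python3 kn.py 164.3 .01 .092
```

```text
clock: 10.3
ee_pos: [0.4595, 0.0239, 0.2503]
ee_rot: [[0.734, 0.007, -0.68], [0.68, 0.001, 0.734], [0.006, -1.0, -0.004]]
contact_force: [-0.3, -0.1, -1.0]
opening: -0.0
clock: 11.1
ee_pos: [0.46, 0.024, 0.2506]
ee_rot: [[-0.362, 0.007, -0.932], [0.932, 0.001, -0.362], [-0.001, -1.0, -0.007]]
contact_force: [-1.3, -0.0, 0.5]
opening: -0.0003
clock: 11.8
ee_pos: [0.4603, 0.0241, 0.2507]
ee_rot: [[-0.907, 0.007, -0.421], [0.421, 0.001, -0.907], [-0.006, -1.0, -0.004]]
contact_force: [0.2, 0.3, -0.3]
opening: 0.0003
t 11.8 pos [0.4603 0.0241 0.2507] head 155.1 Fpush -0.38 Frad -0.06 Fz -0.29
target [0.4587 0.0237] shift [0.0023 0.1587 0.0017] yaw 0.8 q6 [ 0.48 -0.   -0.45  0.   -1.12  0.65]
```

```bash
python3 -m creep '[[0.002,0.03,0.001,0.8],[0.002,0.06,0.0017,0.8],[0.002,0.09,0.0017,0.8],[0.002,0.115,0.0017,0.8],[0.002,0.135,0.0017,0.8],[0.002,0.15,0.0017,0.8],[0.0023,0.158,0.0017,0.8],[0.0023,0.1587,0.0017,0.8]]'; python3 kn.py 164.3 .01 .092
python3 - <<'E'
from h import *
im=get_image("scene")[:,:,::-1]
cv2.imwrite("pics/scene7.png",cv2.resize(im[80:270,200:390],None,fx=3,fy=3,interpolation=2))
im=get_image("top")[:,:,::-1]
cv2.imwrite("pics/top7.png",cv2.resize(im[180:330,200:350],None,fx=4,fy=4,interpolation=2))
E
```

```text
clock: 12.6
ee_pos: [0.4583, 0.0236, 0.0912]
ee_rot: [[-0.9, 0.006, -0.435], [0.435, 0.001, -0.9], [-0.005, -1.0, -0.003]]
contact_force: [0.1, -0.5, 0.2]
opening: -0.0002
t 12.6 pos [0.4583 0.0236 0.0912] head 154.19 Fpush 0.43 Frad -0.27 Fz 0.22
target [0.4587 0.0237] shift [-0.0003 -0.0008 -0.0003] yaw -0.11 q6 [ 0.48  0.18 -0.67  0.   -0.71  0.63]
```

View pics/scene7.png

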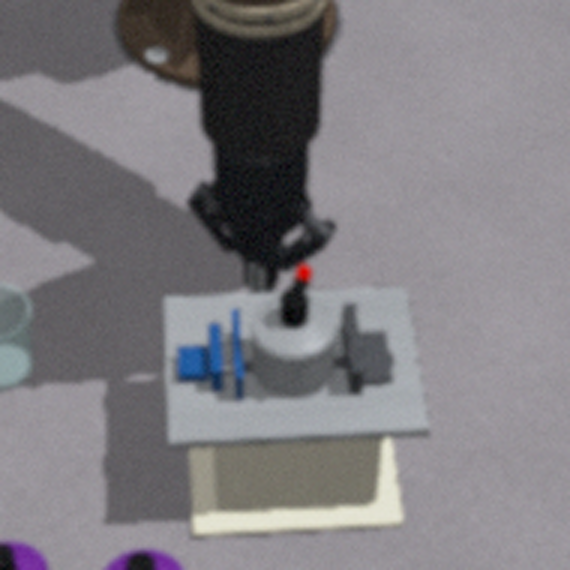

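View pics/top7.png

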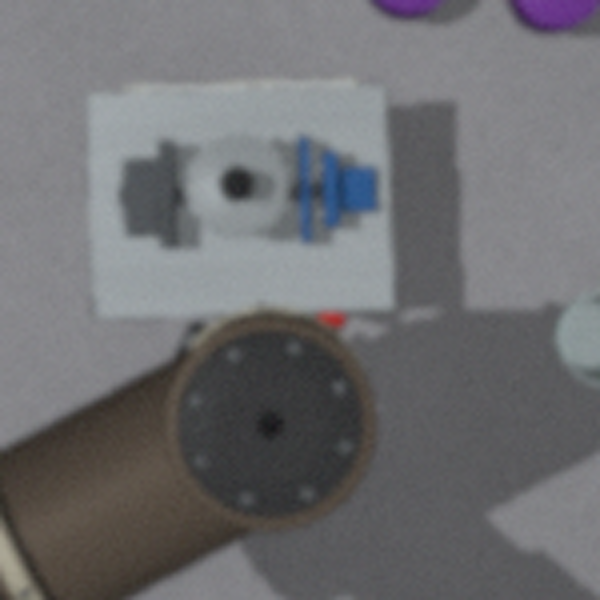

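```bash
python3 kn.py 164.3 0.0 .092 164 162 160 158 156
```

```text
t 12.7 pos [0.459  0.0239 0.0924] head 154.25 Fpush -0.83 Frad 0.02 Fz 0.21
164 [ 0.0022  0.0004 -0.0098] yaw 0.25
162 [ 0.0032  0.0004 -0.0113] yaw 2.25
160 [ 0.0042  0.0004 -0.0129] yaw 4.25
158 [ 0.0052  0.0004 -0.0145] yaw 6.25
156 [ 0.0061  0.0004 -0.0162] yaw 8.25
target [0.4614 0.0333] shift [ 0.002   0.0004 -0.0095] yaw -0.05 q6 [ 0.48  0.18 -0.67  0.   -0.72  0.63]
```

```bash
python3 -m creep '[[0.0005,0,-0.003,0],[0.001,0,-0.005,0],[0.0015,0,-0.007,0],[0.002,0,-0.0085,0],[0.002,0,-0.0095,0]]'; python3 kn.py 164.3 0 .092;  python3 -m creep '[[0.0005,0,-0.0008,1],[0.001,0,-0.0016,2],[0.0015,0,-0.0024,3],[0.002,0,-0.0032,4]]'; python3 kn.py 160 0 .092 158 156 154 152 150
```

```text
clock: 13.2
ee_pos: [0.4614, 0.0336, 0.0926]
ee_rot: [[-0.901, 0.008, -0.434], [0.434, 0.002, -0.901], [-0.007, -1.0, -0.005]]
contact_force: [-0.1, 0.1, -0.3]
opening: 0.0001
t 13.2 pos [0.4614 0.0336 0.0926] head 154.26 Fpush -0.07 Frad 0.15 Fz -0.31
target [0.4614 0.0333] shift [-0.      0.0006  0.0002] yaw -0.04 q6 [ 0.5   0.18 -0.66  0.   -0.72  0.62]
clock: 13.6
ee_pos: [0.4606, 0.0364, 0.0924]
ee_rot: [[-0.868, 0.007, -0.497], [0.497, -0.0, -0.868], [-0.006, -1.0, -0.003]]
contact_force: [1.4, -8.6, -0.2]
opening: 0.0001
t 13.6 pos [0.4606 0.0364 0.0924] head 150.18 Fpush 7.54 Frad -4.28 Fz -0.16
158 [ 0.0013  0.0004 -0.0025] yaw 2.18
156 [ 0.0023  0.0004 -0.0041] yaw 4.18
154 [ 0.0033  0.0004 -0.0058] yaw 6.18
152 [ 0.0042  0.0004 -0.0074] yaw 8.18
150 [ 0.005   0.0004 -0.0091] yaw 10.18
target [0.4608 0.0374] shift [ 0.0003  0.0004 -0.001 ] yaw 0.18 q6 [ 0.51  0.18 -0.66  0.01 -0.72  0.54]
```

```bash
python3 kn.py 160 0 .092 158 155.5 153 150.5 148 145.5 143 140.5
```

```text
t 13.6 pos [0.4606 0.0364 0.0924] head 150.18 Fpush 7.54 Frad -4.28 Fz -0.16
158 [ 0.0013  0.0004 -0.0025] yaw 2.18
155.5 [ 0.0026  0.0004 -0.0045] yaw 4.68
153 [ 0.0037  0.0004 -0.0066] yaw 7.18
150.5 [ 0.0048  0.0004 -0.0087] yaw 9.68
148 [ 0.0058  0.0004 -0.0108] yaw 12.18
145.5 [ 0.0067  0.0004 -0.013 ] yaw 14.68
143 [ 0.0075  0.0004 -0.0152] yaw 17.18
140.5 [ 0.0081  0.0004 -0.0175] yaw 19.68
target [0.4608 0.0374] shift [ 0.0003  0.0004 -0.001 ] yaw 0.18 q6 [ 0.51  0.18 -0.66  0.01 -0.72  0.54]
```

```bash
python3 -m creep '[[0.0013,0,-0.0025,2],[0.0026,0,-0.0045,4.5],[0.0037,0,-0.0066,7],[0.0048,0,-0.0087,9.5],[0.0058,0,-0.0108,12],[0.0067,0,-0.013,14.5],[0.0075,0,-0.0152,17],[0.0081,0,-0.0175,19.5]]'; python3 kn.py 140.5 0 .092 138 135.5 133 130.5 128 125.5 123 120.5
```

```text
clock: 14.4
ee_pos: [0.4611, 0.054, 0.0922]
ee_rot: [[-0.649, 0.004, -0.76], [0.76, -0.003, -0.649], [-0.005, -1.0, -0.002]]
contact_force: [0.8, -8.9, 2.6]
opening: -0.0
t 14.4 pos [0.4611 0.054  0.0922] head 130.5 Fpush 6.35 Frad -6.21 Fz 2.6
138 [ 0.0018  0.0002 -0.0038] yaw 2.5
135.5 [ 0.0031  0.0002 -0.0058] yaw 5.0
133 [ 0.0042  0.0002 -0.0078] yaw 7.5
130.5 [ 0.0053  0.0002 -0.0099] yaw 10.0
128 [ 0.0062  0.0002 -0.0121] yaw 12.5
125.5 [ 0.0071  0.0002 -0.0143] yaw 15.0
123 [ 0.0079  0.0002 -0.0165] yaw 17.5
120.5 [ 0.0086  0.0002 -0.0187] yaw 20.0
target [0.4622 0.0556] shift [ 0.0005  0.0002 -0.0018] yaw -0.0 q6 [ 0.55  0.19 -0.66  0.01 -0.72  0.16]
```

```bash
python3 - <<'E'
from h import *
im=get_image("scene")[:,:,::-1]
cv2.imwrite("pics/scene8.png",cv2.resize(im[120:240,240:360],None,fx=5,fy=5,interpolation=2))
im=get_image("top")[:,:,::-1]
cv2.imwrite("pics/top8.png",cv2.resize(im[180:330,200:350],None,fx=4,fy=4,interpolation=2))
E
python3 kn.py 140.5 0 .092
```

```text
t 14.5 pos [0.4613 0.0543 0.0922] head 130.52 Fpush 5.06 Frad -4.57 Fz 2.54
target [0.4622 0.0556] shift [ 0.0004  0.0002 -0.0015] yaw 0.02 q6 [ 0.55  0.19 -0.66  0.01 -0.72  0.16]
```

View pics/scene8.png

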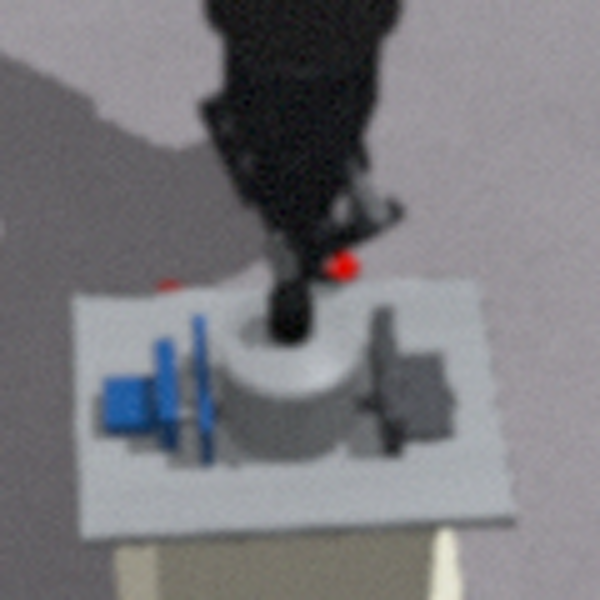

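View pics/top8.png

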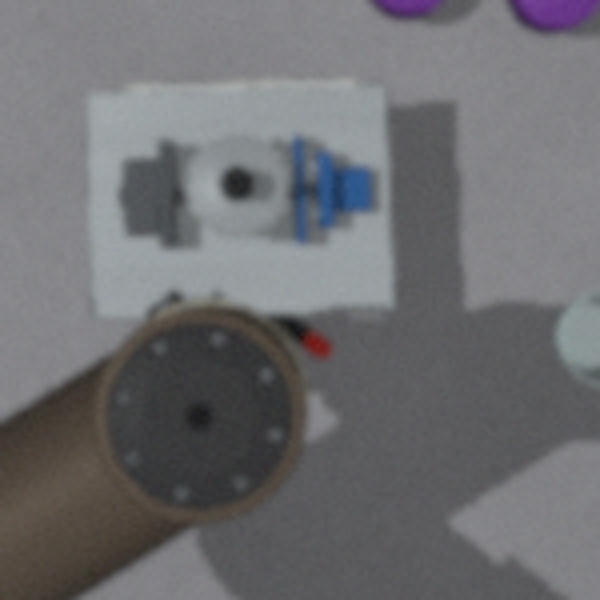

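```bash
python3 - <<'E'
from h import *
K=np.array([.5145,.0425])
a=onz("top",200+318/4,180+343/4,.08)[:2]-K;b=onz("scene",240+342/5,120+266/5,.08)[:2]-K
for v in(a,b): print(v,np.hypot(*v),np.degrees(np.arctan2(v[1],v[0]))%360)
E
python3 kn.py 140.5 -0.002 .092 138 135.5 133 130.5 128 125.5 123 120.5
```

```text
[-0.03797256 -0.05188915] 0.06429930057673457 233.8032755806296
[-0.05248883  0.03613874] 0.06372664346041458 145.45245585657062
t 14.5 pos [0.4613 0.0543 0.0922] head 130.52 Fpush 5.06 Frad -4.57 Fz 2.54
138 [ 0.002   0.0002 -0.0054] yaw 2.52
135.5 [ 0.0032  0.0002 -0.0075] yaw 5.02
133 [ 0.0042  0.0002 -0.0095] yaw 7.52
130.5 [ 0.0052  0.0002 -0.0116] yaw 10.02
128 [ 0.0061  0.0002 -0.0138] yaw 12.52
125.5 [ 0.0069  0.0002 -0.0159] yaw 15.02
123 [ 0.0075  0.0002 -0.0182] yaw 17.52
120.5 [ 0.0081  0.0002 -0.0204] yaw 20.02
target [0.4635 0.0571] shift [ 0.0008  0.0002 -0.0035] yaw 0.02 q6 [ 0.55  0.19 -0.66  0.01 -0.72  0.16]
```

Spoke 1's red end is at scene crop (342,266) and spoke 2's at top crop (318,343). They give θ1 ≈ 144.5°, both at 64 mm radius, so the axis estimate is good and the knob has turned ~20°. Continuing.

```bash
python3 -m creep '[[0.002,0,-0.0054,2.5],[0.0032,0,-0.0075,5],[0.0042,0,-0.0095,7.5],[0.0052,0,-0.0116,9],[0.0061,0,-0.0138,11],[0.0069,0,-0.0159,13],[0.0075,0,-0.0182,15],[0.0081,0,-0.0204,17]]'; python3 kn.py 120.5 -0.002 .092 118 115 112.5
```

```text
clock: 15.3
ee_pos: [0.4693, 0.0718, 0.0916]
ee_rot: [[-0.396, 0.0, -0.918], [0.918, -0.005, -0.396], [-0.005, -1.0, 0.002]]
contact_force: [-3.9, -7.0, 5.4]
opening: -0.0001
t 15.3 pos [0.4693 0.0718 0.0916] head 113.35 Fpush 6.91 Frad -4.08 Fz 5.43
118 [ 0.002  -0.0004 -0.0048] yaw 5.35
115 [ 0.0033 -0.0004 -0.0073] yaw 8.35
112.5 [ 0.0042 -0.0004 -0.0094] yaw 10.85
target [0.4715 0.0737] shift [ 0.0009 -0.0004 -0.0028] yaw 2.85 q6 [ 0.57  0.21 -0.63  0.01 -0.73 -0.17]
```

```bash
python3 -m creep '[[0,0,0.005,0],[-0.003,0,0.012,0],[-0.003,-0.02,0.018,0],[-0.003,-0.05,0.02,0],[-0.003,-0.08,0.02,0],[-0.003,-0.11,0.02,0],[-0.003,-0.12,0.02,0]]'
python3 - <<'E'
from h import *
im=get_image("scene")[:,:,::-1];cv2.imwrite("pics/s9.png",im);s=im.astype(int)
red=(s[:,:,2]>120)&(s[:,:,1]<80)&(s[:,:,0]<80);red[:150]=0;red[190:]=0;red[:,:240]=0;red[:,360:]=0
K=np.array([.5145,.0425])
for c,st in blobs(red,3):
    v=onz("scene",*c,.08)[:2]-K;print("scene",c,st,np.hypot(*v),np.degrees(np.arctan2(v[1],v[0]))%360)
im=get_image("top")[:,:,::-1];cv2.imwrite("pics/t9.png",im);s=im.astype(int)
red=(s[:,:,2]>120)&(s[:,:,1]<80)&(s[:,:,0]<80);red[:255]=0;red[290:]=0;red[:,:220]=0;red[:,320:]=0
for c,st in blobs(red,3):
    v=onz("top",*c,.08)[:2]-K;print("top",c,st,np.hypot(*v),np.degrees(np.arctan2(v[1],v[0]))%360)
E
python3 kn.py 214 0.01 .2
```

```text
clock: 16.0
ee_pos: [0.4531, 0.0622, 0.2149]
ee_rot: [[-0.397, 0.005, -0.918], [0.918, -0.003, -0.397], [-0.005, -1.0, -0.004]]
contact_force: [0.7, 1.2, 0.3]
opening: 0.0004
scene (np.float64(280.74), np.float64(173.74)) [279, 172, 5, 5, 19] 0.0630343273041108 212.89804554936774
top (np.float64(272.1), np.float64(270.95)) [270, 269, 5, 5, 20] 0.06086202722117448 211.6106246803202
t 16.1 pos [0.4526 0.0621 0.2131] head 113.36 Fpush -0.11 Frad 0.54 Fz -0.61
target [ 0.4927 -0.0122] shift [-0.084   0.0135 -0.0073] yaw 89.36 q6 [ 0.57  0.02 -0.51  0.01 -1.03 -0.17]
```

```bash
sed -i 's/def pose(th,gap,lead=10,r=.057):/def pose(th,gap,lead=None,r=.062):\n    lead=max(10,th-181.74) if lead is None else lead/' kn.py; python3 kn.py 212.3 0.01 .2
```

```text
t 16.1 pos [0.4526 0.0621 0.2131] head 113.36 Fpush -0.09 Frad 0.54 Fz -0.61
target [ 0.4826 -0.0192] shift [-0.0864  0.0135  0.0047] yaw -68.38 q6 [ 0.57  0.02 -0.51  0.01 -1.03 -0.17]
```

```bash
python3 -m creep '[[-0.011,0,0.001,-8.5],[-0.022,0,0.001,-17],[-0.033,0,0.002,-25.5],[-0.044,0,0.002,-34],[-0.055,0,0.003,-42.5],[-0.066,0,0.004,-51],[-0.077,0,0.0047,-59.5],[-0.0864,0,0.0047,-68]]';python3 -m creep '[[0,0,0,0],[0,0,0,0]]'; python3 kn.py 212.3 0.01 .092
```

```text
clock: 16.9
ee_pos: [0.4818, -0.0197, 0.2117]
ee_rot: [[-1.0, 0.001, 0.03], [-0.03, -0.004, -1.0], [-0.001, -1.0, 0.004]]
contact_force: [0.9, 0.1, 0.6]
opening: 0.0
clock: 17.1
ee_pos: [0.4809, -0.02, 0.2103]
ee_rot: [[-1.0, -0.001, 0.025], [-0.025, -0.004, -1.0], [0.001, -1.0, 0.004]]
contact_force: [0.1, 0.1, -0.4]
opening: -0.0002
t 17.1 pos [ 0.4809 -0.02    0.2103] head -178.59 Fpush 0.0 Frad -0.14 Fz -0.38
target [ 0.4826 -0.0192] shift [-0.0019  0.1183 -0.0012] yaw -0.33 q6 [ 0.37  0.07 -0.47  0.   -1.03  1.22]
```

```bash
python3 -m creep '[[-0.002,0.03,-0.001,0],[-0.0019,0.055,-0.001,0],[-0.0019,0.08,-0.001,0],[-0.0019,0.098,-0.001,0],[-0.0019,0.11,-0.001,0],[-0.0019,0.116,-0.001,0],[-0.0019,0.118,-0.001,0],[-0.0019,0.118,-0.001,0]]'; python3 kn.py 212.3 0.0 .092 212.3 210 207.5 205 202.5 200
```

```text
clock: 17.9
ee_pos: [0.4827, -0.0192, 0.0923]
ee_rot: [[-1.0, -0.001, 0.024], [-0.024, -0.004, -1.0], [0.001, -1.0, 0.004]]
contact_force: [0.3, -0.0, 0.4]
opening: -0.0002
t 17.9 pos [ 0.4827 -0.0192  0.0923] head -178.64 Fpush 0.17 Frad -0.19 Fz 0.42
212.3 [ 0.0052  0.0003 -0.0086] yaw -0.38
210 [ 0.0067  0.0003 -0.0106] yaw -0.38
207.5 [ 0.0082  0.0003 -0.0129] yaw -0.38
205 [ 0.0096  0.0003 -0.0152] yaw -0.38
202.5 [ 0.0109  0.0003 -0.0176] yaw -0.38
200 [ 0.0121  0.0003 -0.02  ] yaw -0.38
target [ 0.4773 -0.0107] shift [ 0.0052  0.0003 -0.0086] yaw -0.38 q6 [ 0.37  0.22 -0.61  0.   -0.74  1.22]
```

```bash
python3 -m creep '[[0.0025,0,-0.004,0],[0.0045,0,-0.007,0],[0.0052,0,-0.0086,0],[0.0067,0,-0.0106,0],[0.0082,0,-0.0129,0],[0.0096,0,-0.0152,0],[0.0105,0,-0.0168,0],[0.0109,0,-0.0176,0]]'; python3 kn.py 202.5 0.0 .092 202.5 200 198 196 194
```

```text
clock: 18.7
ee_pos: [0.4716, -0.0023, 0.0925]
ee_rot: [[-1.0, -0.001, 0.024], [-0.024, -0.005, -1.0], [0.001, -1.0, 0.005]]
contact_force: [3.6, -7.0, -0.5]
opening: -0.0001
t 18.7 pos [ 0.4716 -0.0023  0.0925] head -178.61 Fpush 7.81 Frad -0.69 Fz -0.53
202.5 [ 0.0002  0.0005 -0.0005] yaw -0.35
200 [ 0.0014  0.0005 -0.0029] yaw -0.35
198 [ 0.0023  0.0005 -0.0049] yaw -0.35
196 [ 0.0031  0.0005 -0.0069] yaw -0.35
194 [ 0.0039  0.0005 -0.009 ] yaw -0.35
target [ 0.4713 -0.0019] shift [ 0.0002  0.0005 -0.0005] yaw -0.35 q6 [ 0.42  0.2  -0.64  0.01 -0.73  1.17]
```

```bash
python3 -m creep '[[0.0008,0,-0.0017,0],[0.0014,0,-0.0029,0],[0.0019,0,-0.0039,0],[0.0023,0,-0.0049,0],[0.0027,0,-0.0059,0],[0.0031,0,-0.0069,0],[0.0031,0,-0.0069,0]]'; python3 kn.py 196 0.0 .092 194 192 190 188 186 184
```

```text
clock: 19.4
ee_pos: [0.468, 0.0037, 0.0925]
ee_rot: [[-1.0, -0.001, 0.024], [-0.024, -0.006, -1.0], [0.002, -1.0, 0.006]]
contact_force: [1.5, -6.2, -1.5]
opening: 0.0
t 19.4 pos [0.468  0.0037 0.0925] head -178.6 Fpush 6.37 Frad 0.25 Fz -1.54
194 [ 0.0005  0.0005 -0.0028] yaw -0.34
192 [ 0.0012  0.0005 -0.0049] yaw -0.34
190 [ 0.0022  0.0005 -0.0067] yaw 1.4
188 [ 0.0032  0.0005 -0.0084] yaw 3.4
186 [ 0.0042  0.0005 -0.0102] yaw 5.4
184 [ 0.0052  0.0004 -0.012 ] yaw 7.4
target [0.4683 0.0045] shift [-0.0003  0.0005 -0.0008] yaw -0.34 q6 [ 0.43  0.2  -0.65  0.01 -0.73  1.16]
```

```bash
python3 -m creep '[[0.0003,0,-0.0017,0],[0.0005,0,-0.0028,0],[0.0009,0,-0.0038,0],[0.0012,0,-0.0049,0],[0.0017,0,-0.0058,0.7],[0.0022,0,-0.0067,1.5],[0.0022,0,-0.0067,1.5]]'; python3 kn.py 190 0.0 .092 188 186 184 182 180
```

```text
clock: 20.1
ee_pos: [0.4652, 0.0095, 0.0925]
ee_rot: [[-1.0, -0.002, -0.002], [0.002, -0.008, -1.0], [0.002, -1.0, 0.008]]
contact_force: [1.4, -6.1, 0.3]
opening: 0.0
t 20.1 pos [0.4652 0.0095 0.0925] head 179.87 Fpush 6.24 Frad -0.29 Fz 0.32
188 [ 0.0006  0.0005 -0.0026] yaw 1.87
186 [ 0.0016  0.0005 -0.0043] yaw 3.87
184 [ 0.0026  0.0004 -0.0061] yaw 5.87
182 [ 0.0035  0.0004 -0.0079] yaw 7.87
180 [ 0.0044  0.0004 -0.0098] yaw 9.87
target [0.4657 0.0103] shift [-0.0005  0.0005 -0.0008] yaw -0.13 q6 [ 0.45  0.19 -0.65  0.01 -0.73  1.11]
```

```bash
python3 -m creep '[[0.0005,0,-0.0013,1],[0.001,0,-0.0026,2],[0.0015,0,-0.0035,3],[0.002,0,-0.0044,4],[0.0025,0,-0.0053,5],[0.003,0,-0.0062,6],[0.003,0,-0.0062,6]]'; python3 kn.py 184 0.0 .092 183 182 181 180 179 178
```

```text
clock: 20.8
ee_pos: [0.4618, 0.0149, 0.0925]
ee_rot: [[-0.994, -0.003, -0.107], [0.107, -0.009, -0.994], [0.002, -1.0, 0.01]]
contact_force: [1.8, -6.3, 0.2]
opening: 0.0
t 20.8 pos [0.4618 0.0149 0.0925] head 173.84 Fpush 6.44 Frad -1.4 Fz 0.19
183 [-0.0001  0.0005 -0.0017] yaw 0.84
182 [ 0.0004  0.0005 -0.0025] yaw 1.84
181 [ 0.001   0.0005 -0.0034] yaw 2.84
180 [ 0.0015  0.0005 -0.0043] yaw 3.84
179 [ 0.002   0.0005 -0.0052] yaw 4.84
178 [ 0.0024  0.0004 -0.0061] yaw 5.84
target [0.4626 0.0156] shift [-0.0007  0.0005 -0.0008] yaw -0.16 q6 [ 0.47  0.19 -0.66  0.01 -0.73  0.99]
```

```bash
python3 -m creep '[[-0.0001,0,-0.0017,0.8],[0.0004,0,-0.0025,1.8],[0.001,0,-0.0034,2.8],[0.0015,0,-0.0043,3.8],[0.002,0,-0.0052,4.8],[0.0024,0,-0.0061,5.8],[0.0024,0,-0.0061,5.8]]'; python3 kn.py 178 0.0 .092 177 176 175 174 173 172
```

```text
clock: 21.5
ee_pos: [0.4593, 0.0202, 0.0924]
ee_rot: [[-0.978, -0.005, -0.208], [0.208, -0.011, -0.978], [0.002, -1.0, 0.012]]
contact_force: [0.1, -6.1, 1.9]
opening: -0.0002
t 21.5 pos [0.4593 0.0202 0.0924] head 168.0 Fpush 6.04 Frad -0.32 Fz 1.95
177 [ 0.0001  0.0004 -0.002 ] yaw 1.0
176 [ 0.0006  0.0004 -0.0029] yaw 2.0
175 [ 0.0011  0.0004 -0.0038] yaw 3.0
174 [ 0.0017  0.0004 -0.0046] yaw 4.0
173 [ 0.0021  0.0004 -0.0055] yaw 5.0
172 [ 0.0026  0.0004 -0.0064] yaw 6.0
target [0.46   0.0212] shift [-0.0005  0.0004 -0.0012] yaw 0.0 q6 [ 0.48  0.19 -0.66  0.01 -0.73  0.87]
```

```bash
python3 -m creep '[[-0.0001,0,-0.0017,1],[0.0004,0,-0.0025,2],[0.0009,0,-0.0034,3],[0.0014,0,-0.0043,4],[0.0019,0,-0.0052,5],[0.0023,0,-0.0061,6],[0.0023,0,-0.0061,6]]'; python3 kn.py 172 0.0 .092 171 170 169 168 167 166
```

```text
clock: 22.2
ee_pos: [0.4574, 0.0255, 0.0923]
ee_rot: [[-0.951, -0.006, -0.31], [0.31, -0.013, -0.951], [0.002, -1.0, 0.014]]
contact_force: [-0.7, -6.9, 3.3]
opening: -0.0001
t 22.2 pos [0.4574 0.0255 0.0923] head 161.96 Fpush 6.97 Frad -0.3 Fz 3.27
171 [ 0.0003  0.0003 -0.0025] yaw 0.96
170 [ 0.0009  0.0003 -0.0034] yaw 1.96
169 [ 0.0014  0.0003 -0.0043] yaw 2.96
168 [ 0.0019  0.0003 -0.0052] yaw 3.96
167 [ 0.0024  0.0003 -0.0061] yaw 4.96
166 [ 0.0029  0.0002 -0.007 ] yaw 5.96
target [0.4581 0.027 ] shift [-0.0002  0.0003 -0.0017] yaw -0.04 q6 [ 0.49  0.19 -0.66  0.01 -0.73  0.75]
```

```bash
python3 -m creep '[[0.0003,0,-0.0018,1],[0.0009,0,-0.0028,2],[0.0014,0,-0.0038,3],[0.0019,0,-0.0048,4],[0.0024,0,-0.0058,5],[0.0029,0,-0.007,6],[0.0029,0,-0.007,6]]'; python3 kn.py 166 0.0 .092 165 164 163 162 161 160
```

```text
clock: 22.9
ee_pos: [0.4559, 0.032, 0.0923]
ee_rot: [[-0.913, -0.008, -0.408], [0.408, -0.015, -0.913], [0.001, -1.0, 0.017]]
contact_force: [0.4, -5.8, 3.8]
opening: 0.0
t 22.9 pos [0.4559 0.032  0.0923] head 155.93 Fpush 5.52 Frad -1.84 Fz 3.8
165 [ 0.0002  0.0003 -0.0022] yaw 0.93
164 [ 0.0007  0.0003 -0.003 ] yaw 1.93
163 [ 0.0012  0.0003 -0.0039] yaw 2.93
162 [ 0.0017  0.0002 -0.0048] yaw 3.93
161 [ 0.0022  0.0002 -0.0057] yaw 4.93
160 [ 0.0027  0.0002 -0.0066] yaw 5.93
target [0.4568 0.033 ] shift [-0.0004  0.0003 -0.0013] yaw -0.07 q6 [ 0.51  0.18 -0.67  0.01 -0.74  0.63]
```

```bash
python3 -m creep '[[0.0003,0,-0.0018,1],[0.0009,0,-0.0028,2],[0.0014,0,-0.0038,3],[0.0019,0,-0.0048,4],[0.0024,0,-0.0058,5],[0.0029,0,-0.007,6],[0.0029,0,-0.007,6]]'; python3 kn.py 160 0.0 .092 159 158 157 156 155 154
```

```text
clock: 23.6
ee_pos: [0.4551, 0.0384, 0.0923]
ee_rot: [[-0.865, -0.01, -0.502], [0.502, -0.017, -0.865], [0.0, -1.0, 0.02]]
contact_force: [-0.4, -6.4, 4.1]
opening: -0.0
t 23.6 pos [0.4551 0.0384 0.0923] head 149.89 Fpush 6.13 Frad -1.85 Fz 4.06
159 [ 0.0001  0.0002 -0.002 ] yaw 0.89
158 [ 0.0006  0.0002 -0.0028] yaw 1.89
157 [ 0.0011  0.0002 -0.0037] yaw 2.89
156 [ 0.0016  0.0002 -0.0046] yaw 3.89
155 [ 0.0021  0.0002 -0.0055] yaw 4.89
154 [ 0.0026  0.0002 -0.0064] yaw 5.89
target [0.4561 0.0391] shift [-0.0005  0.0003 -0.0011] yaw -0.11 q6 [ 0.53  0.19 -0.66  0.01 -0.74  0.51]
```

```bash
python3 -m creep '[[0.0003,0,-0.0018,1],[0.0007,0,-0.0028,2],[0.0012,0,-0.0038,3],[0.0017,0,-0.0048,4],[0.0022,0,-0.0058,5],[0.0026,0,-0.0067,6],[0.0026,0,-0.0067,6]]'; python3 kn.py 154 0.0 .092
```

```text
clock: 24.3
ee_pos: [0.4549, 0.0441, 0.0921]
ee_rot: [[-0.807, -0.012, -0.59], [0.59, -0.019, -0.807], [-0.001, -1.0, 0.023]]
contact_force: [-2.6, -6.6, 5.2]
opening: 0.0
t 24.3 pos [0.4549 0.0441 0.0921] head 143.84 Fpush 7.05 Frad -0.52 Fz 5.17
target [0.4561 0.0452] shift [-0.0003  0.0001 -0.0015] yaw -0.16 q6 [ 0.54  0.19 -0.66  0.01 -0.74  0.39]
```

```bash
python3 -m creep '[[0.0003,0,-0.0018,1],[0.0007,0,-0.0028,2],[0.0012,0,-0.0038,3],[0.0017,0,-0.0048,4],[0.0022,0,-0.0058,5],[0.0026,0,-0.0067,6],[0.0026,0,-0.0067,6]]'; python3 kn.py 148 0.0 .092 147 146 145 144 143 142
python3 - <<'E'
from h import *
im=get_image("scene")[:,:,::-1];cv2.imwrite("pics/s10.png",cv2.resize(im[120:240,240:360],None,fx=5,fy=5,interpolation=2))
im=get_image("top")[:,:,::-1];cv2.imwrite("pics/t10.png",cv2.resize(im[180:300,200:320],None,fx=5,fy=5,interpolation=2))
E
```

```text
clock: 25.0
ee_pos: [0.4552, 0.0497, 0.0919]
ee_rot: [[-0.741, -0.016, -0.672], [0.672, -0.022, -0.74], [-0.003, -1.0, 0.026]]
contact_force: [-4.0, -6.5, 6.3]
opening: -0.0001
t 25.0 pos [0.4552 0.0497 0.0919] head 137.79 Fpush 7.68 Frad -0.03 Fz 6.28
147 [ 0.0005 -0.0002 -0.0031] yaw 0.79
146 [ 0.001  -0.0002 -0.0039] yaw 1.79
145 [ 0.0016 -0.0002 -0.0048] yaw 2.79
144 [ 0.0021 -0.0002 -0.0057] yaw 3.79
143 [ 0.0026 -0.0003 -0.0066] yaw 4.79
142 [ 0.0031 -0.0003 -0.0075] yaw 5.79
target [0.4567 0.0513] shift [-0.0001 -0.0001 -0.0022] yaw -0.21 q6 [ 0.55  0.19 -0.66  0.02 -0.75  0.27]
```

View pics/s10.png

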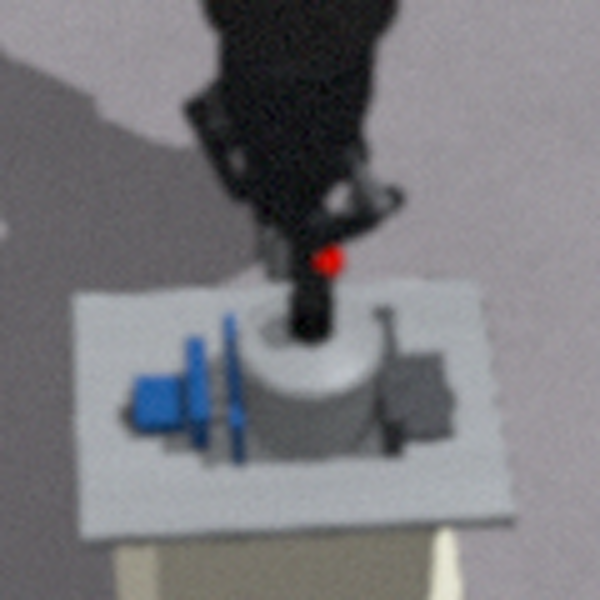

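View pics/t10.png

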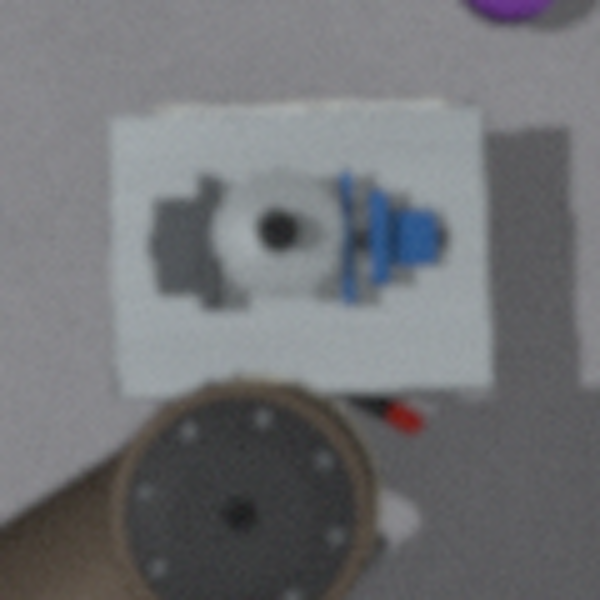

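The jaw (crop x≈230) now touches the pot, which has slid close to the fence (x≈385); top view agrees. Onset is near, so I take smaller steps and relieve the vertical load by a small upward shift.

```bash
python3 -m creep '[[0.0005,-0.0005,-0.0023,0.5],[0.0007,-0.001,-0.0031,1],[0.001,-0.0013,-0.0039,2],[0.001,-0.0013,-0.0039,2],[0.001,-0.0013,-0.0039,2]]'; python3 kn.py 146 0.0 .092
python3 - <<'E'
from h import *
K=np.array([.5145,.0425])
for n,u,v in(("top",200+405/5,180+417/5),("scene",240+328/5,120+260/5)):
    v=onz(n,u,v,.08)[:2]-K;print(n,np.hypot(*v),np.degrees(np.arctan2(v[1],v[0]))%360)
E
```

```text
clock: 25.6
ee_pos: [0.4549, 0.0515, 0.0924]
ee_rot: [[-0.717, -0.02, -0.697], [0.697, -0.024, -0.716], [-0.003, -1.0, 0.031]]
contact_force: [-1.6, -6.9, 0.5]
opening: -0.0003
t 25.6 pos [0.4549 0.0515 0.0924] head 135.78 Fpush 6.64 Frad -2.52 Fz 0.45
target [0.457  0.0533] shift [-0.0003  0.0004 -0.0028] yaw -0.22 q6 [ 0.55  0.19 -0.65  0.02 -0.75  0.23]
top 0.06430575028180545 240.48202932201895
scene 0.06397261736226635 152.80334158262772
```

```bash
python3 -m creep '[[0.0005,-0.0003,-0.003,1],[0.001,-0.0003,-0.0042,2],[0.0014,-0.0003,-0.0052,3],[0.0014,-0.0003,-0.0052,3],[0.0014,-0.0003,-0.0052,3]]'; python3 kn.py 143 0.0 .092
```

```text
clock: 26.1
ee_pos: [0.4552, 0.0543, 0.0922]
ee_rot: [[-0.679, -0.024, -0.734], [0.734, -0.028, -0.678], [-0.004, -0.999, 0.036]]
contact_force: [-3.6, -6.5, 5.5]
opening: -0.0
t 26.1 pos [0.4552 0.0543 0.0922] head 132.74 Fpush 7.38 Frad -1.0 Fz 5.46
target [0.4577 0.0563] shift [-0.0002  0.0001 -0.0032] yaw -0.26 q6 [ 0.56  0.2  -0.65  0.02 -0.76  0.18]
```

```bash
python3 -m creep '[[0.0005,-0.0003,-0.003,1],[0.001,-0.0003,-0.0042,2],[0.0014,-0.0003,-0.0052,3],[0.0014,-0.0003,-0.0052,3],[0.0014,-0.0003,-0.0052,3]]'; python3 kn.py 140 0.0 .092
```

```text
clock: 26.6
ee_pos: [0.4557, 0.0569, 0.0921]
ee_rot: [[-0.639, -0.029, -0.769], [0.769, -0.031, -0.638], [-0.005, -0.999, 0.042]]
contact_force: [-5.6, -7.9, 7.7]
opening: 0.0002
t 26.6 pos [0.4557 0.0569 0.0921] head 129.71 Fpush 9.65 Frad -0.8 Fz 7.74
target [0.4585 0.0592] shift [ 0.0001 -0.     -0.0036] yaw -0.29 q6 [ 0.56  0.2  -0.64  0.02 -0.77  0.12]
```

```bash
python3 -m creep '[[0,-0.0008,-0.0015,0],[0,-0.0012,-0.0015,0],[0,-0.0012,-0.0015,0]]'; python3 kn.py 140 0.0 .092; python3 -m creep '[[0,-0.0003,-0.0015,0],[0,-0.0003,-0.0015,0],[0,-0.0003,-0.0015,0]]'; python3 kn.py 140 0.0 .092
```

```text
clock: 26.9
ee_pos: [0.4555, 0.0568, 0.0928]
ee_rot: [[-0.638, -0.031, -0.769], [0.77, -0.032, -0.638], [-0.005, -0.999, 0.045]]
contact_force: [-2.6, -6.2, 0.3]
opening: 0.0004
t 26.9 pos [0.4555 0.0568 0.0928] head 129.68 Fpush 6.4 Frad -1.95 Fz 0.32
target [0.4585 0.0592] shift [-0.0001  0.0006 -0.0039] yaw -0.32 q6 [ 0.56  0.2  -0.64  0.02 -0.77  0.12]
clock: 27.2
ee_pos: [0.4554, 0.0569, 0.0927]
ee_rot: [[-0.638, -0.034, -0.769], [0.77, -0.034, -0.637], [-0.005, -0.999, 0.048]]
contact_force: [-3.1, -4.0, 2.8]
opening: -0.0001
t 27.2 pos [0.4554 0.0569 0.0927] head 129.66 Fpush 5.05 Frad -0.25 Fz 2.82
target [0.4585 0.0592] shift [-0.0002  0.0005 -0.0039] yaw -0.34 q6 [ 0.56  0.2  -0.64  0.02 -0.77  0.12]
```

```bash
python3 -m creep '[[0.0003,-0.0003,-0.002,0.5],[0.0006,-0.0005,-0.0035,1],[0.0008,-0.0006,-0.0045,1.5],[0.001,-0.0007,-0.0053,2],[0.001,-0.0007,-0.0053,2],[0.001,-0.0007,-0.0053,2],[0.001,-0.0007,-0.0053,2],[0.001,-0.0007,-0.0053,2]]'; python3 kn.py 140 0.0 .092
```

```text
clock: 28.0
ee_pos: [0.4562, 0.0592, 0.0925]
ee_rot: [[-0.61, -0.039, -0.791], [0.792, -0.037, -0.609], [-0.006, -0.999, 0.054]]
contact_force: [-6.2, -7.2, 6.3]
opening: 0.0001
t 28.0 pos [0.4562 0.0592 0.0925] head 127.62 Fpush 9.55 Frad 0.12 Fz 6.28
target [0.4585 0.0592] shift [-0.0013  0.0004 -0.0019] yaw -2.38 q6 [ 0.57  0.21 -0.63  0.01 -0.78  0.08]
```

```bash
python3 -m creep '[[0.0003,-0.0006,-0.002,0.5],[0.0005,-0.0009,-0.0035,1],[0.0007,-0.0011,-0.0045,1.5],[0.0008,-0.0012,-0.0052,2],[0.0008,-0.0012,-0.0056,2],[0.0008,-0.0012,-0.0056,2],[0.0008,-0.0012,-0.0056,2],[0.0008,-0.0012,-0.0056,2]]'; python3 kn.py 140 0.0 .092
python3 - <<'E'
from h import *
import kn
s=read_state();p=s["ee_pos"];R=s["ee_rot"];tip=p+R@np.array([0.011,.012,-.0145]);v=tip[:2]-kn.K;print("corner r",np.hypot(*v),np.degrees(np.arctan2(v[1],v[0])))
K=kn.K
s=get_image("scene")[:,:,::-1].astype(int)
cv2.imwrite("pics/s11.png",cv2.resize(s[120:240,240:360].astype(np.uint8),None,fx=5,fy=5,interpolation=2))
red=(s[:,:,2]>120)&(s[:,:,1]<80)&(s[:,:,0]<80);red[:150]=0;red[190:]=0;red[:,:240]=0;red[:,360:]=0
for c,st in blobs(red,3):
    v=onz("scene",*c,.08)[:2]-K;print("scene",c,st[4],np.hypot(*v),np.degrees(np.arctan2(v[1],v[0]))%360)
s=get_image("top")[:,:,::-1].astype(int)
red=(s[:,:,2]>120)&(s[:,:,1]<80)&(s[:,:,0]<80);red[:255]=0;red[290:]=0;red[:,:220]=0;red[:,320:]=0
for c,st in blobs(red,3):
    v=onz("top",*c,.08)[:2]-K;print("top",c,st[4],np.hypot(*v),np.degrees(np.arctan2(v[1],v[0]))%360)
E
```

```text
clock: 28.8
ee_pos: [0.4568, 0.061, 0.0926]
ee_rot: [[-0.582, -0.045, -0.812], [0.813, -0.041, -0.58], [-0.007, -0.998, 0.061]]
contact_force: [-8.9, -7.2, 6.5]
opening: -0.0001
t 28.8 pos [0.4568 0.061  0.0926] head 125.56 Fpush 11.24 Frad 2.23 Fz 6.53
target [0.4585 0.0592] shift [-0.0024  0.0006 -0.0003] yaw -4.44 q6 [ 0.57  0.21 -0.63  0.01 -0.79  0.04]
corner r 0.06360394411297718 146.15929175148045
scene (np.float64(309.27), np.float64(173.42)) 26 0.06430687616491104 143.43819241499335
scene (np.float64(274.0), np.float64(176.36)) 11 0.06801139909484163 229.21504422319768
```

View pics/s11.png

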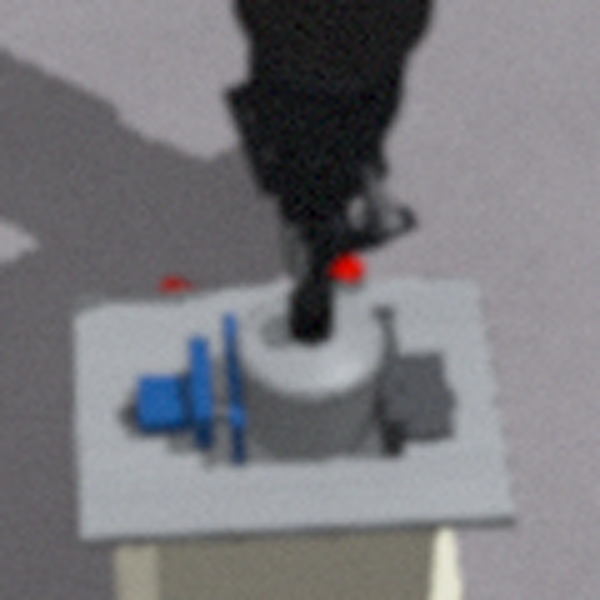

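```bash
for i in 1; do python3 -m creep '[[0,-0.001,-0.001,0],[0.0,-0.0013,-0.002,0],[0,-0.0013,-0.0025,0],[0,-0.0013,-0.0025,0],[0,-0.0013,-0.0025,0]]'; done; python3 kn.py 142 0 .092
```

```text
clock: 29.4
ee_pos: [0.4567, 0.0611, 0.093]
ee_rot: [[-0.581, -0.05, -0.812], [0.814, -0.043, -0.579], [-0.006, -0.998, 0.066]]
contact_force: [-6.1, -6.3, 1.8]
opening: -0.0001
t 29.4 pos [0.4567 0.0611 0.093 ] head 125.52 Fpush 8.7 Frad 0.97 Fz 1.77
target [0.4579 0.0573] shift [-0.0038  0.0011  0.0011] yaw -6.48 q6 [ 0.57  0.22 -0.62  0.01 -0.8   0.04]
```

```bash
python3 -m creep '[[0,-0.0003,-0.002,0],[0.0,-0.0004,-0.0028,0],[0.0002,-0.0005,-0.0034,0.5],[0.0002,-0.0005,-0.0034,0.5],[0.0002,-0.0005,-0.0034,0.5]]'; python3 kn.py 142 0 .092; python3 -m creep '[[0,-0.0003,-0.002,0],[0.0,-0.0006,-0.003,0],[0.0002,-0.0006,-0.0038,0.5],[0.0002,-0.0006,-0.0038,0.5],[0.0002,-0.0006,-0.0038,0.5]]'; python3 kn.py 142 0 .092
```

```text
clock: 29.9
ee_pos: [0.4568, 0.0615, 0.0928]
ee_rot: [[-0.573, -0.055, -0.817], [0.819, -0.046, -0.571], [-0.007, -0.997, 0.072]]
contact_force: [-8.2, -7.3, 7.7]
opening: 0.0003
t 29.9 pos [0.4568 0.0615 0.0928] head 124.98 Fpush 10.84 Frad 1.97 Fz 7.74
target [0.4579 0.0573] shift [-0.0041  0.001   0.0014] yaw -7.02 q6 [ 0.57  0.22 -0.62  0.01 -0.8   0.03]
clock: 30.4
ee_pos: [0.4571, 0.062, 0.0928]
ee_rot: [[-0.566, -0.06, -0.822], [0.825, -0.05, -0.564], [-0.007, -0.997, 0.078]]
contact_force: [-9.5, -7.0, 8.4]
opening: -0.0003
t 30.4 pos [0.4571 0.062  0.0928] head 124.45 Fpush 11.33 Frad 3.21 Fz 8.35
target [0.4579 0.0573] shift [-0.0044  0.001   0.002 ] yaw -7.55 q6 [ 0.57  0.22 -0.61  0.01 -0.81  0.02]
```

Held-still push is 10.8–11.3 N at a contact radius of ~63 mm, i.e. ~0.68–0.71 N·m, up from 6.4 N when free. That is firm, so I back off.

```bash
python3 -m creep '[[0,0,0.004,0],[-0.003,0,0.012,0],[-0.005,-0.01,0.02,0],[-0.006,-0.04,0.022,0],[-0.008,-0.08,0.025,0],[-0.01,-0.12,0.03,0],[-0.01,-0.15,0.03,0],[-0.01,-0.15,0.03,0]]'; python3 go.py .42 -.1 .3
python3 - <<'E'
from h import *
K=np.array([.5145,.0425])
for n in("scene","top"):
    im=get_image(n)[:,:,::-1]
    cv2.imwrite(f"pics/{n}12.png",cv2.resize(im[130:290,220:360] if n=="scene" else im[180:300,200:320],None,fx=4,fy=4,interpolation=2))
    s=im.astype(int);red=(s[:,:,2]>120)&(s[:,:,1]<80)&(s[:,:,0]<80)
    red[:150]=0;red[290:]=0;red[:,:220]=0;red[:,340:]=0
    for c,st in blobs(red,3):
        v=onz(n,*c,.08)[:2]-K;print(n,c,st[4],np.hypot(*v),np.degrees(np.arctan2(v[1],v[0]))%360)
E
```

```text
clock: 31.2
ee_pos: [0.4495, 0.045, 0.2501]
ee_rot: [[-0.566, -0.051, -0.823], [0.824, -0.046, -0.564], [-0.009, -0.998, 0.068]]
contact_force: [-0.5, 1.1, -0.7]
opening: 0.0002
t 31.2 pos [0.4495 0.045  0.2501] head 124.48 F [-0.51  1.11 -0.7 ] open 0.0002
tool shift [-0.1033 -0.0417  0.1095] yaw 0
scene (np.float64(309.58), np.float64(173.68)) 19 0.0640105250715645 142.4138612571886
scene (np.float64(274.5), np.float64(176.0)) 4 0.06784521357494452 227.73998946969598
top (np.float64(277.96), np.float64(266.65)) 26 0.06251172851957215 229.77286966004334
```

View pics/scene12.png

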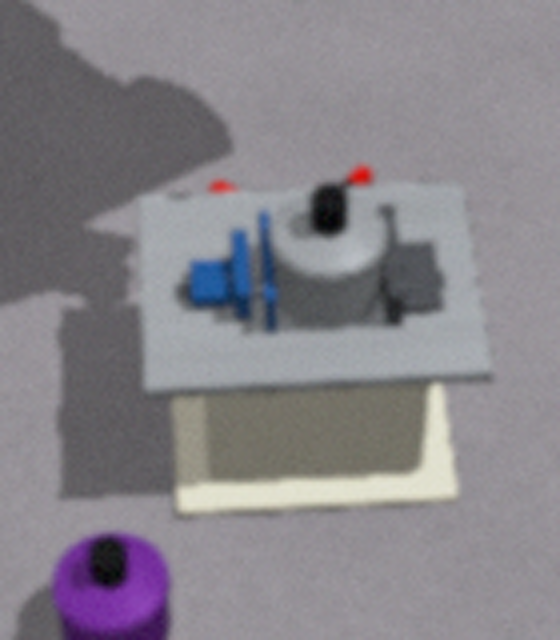

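View pics/top12.png

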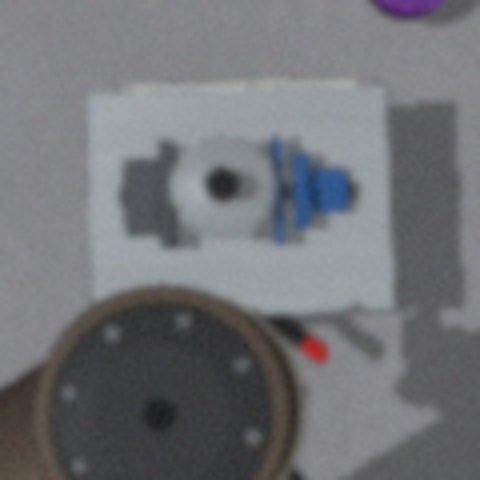

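```bash
python3 -m creep '[[0,0,0,0],[0,0,0,0],[0,0,0,0]]'
python3 - <<'E'
from station import workorder
print(workorder.finish_job())
E
```

```text
clock: 31.6
ee_pos: [0.447, 0.0443, 0.2453]
ee_rot: [[-0.566, -0.059, -0.823], [0.825, -0.048, -0.564], [-0.007, -0.997, 0.076]]
contact_force: [-0.7, -1.0, 0.6]
opening: -0.0004
the job is handed in; nothing more can be done
None
```

I set the steel pot upright on the stand between jaw and fence. I then tightened the star knob clockwise by about 1.98 rad, first on one near spoke and then on the next, let go and handed in at 31.6 s.

**Last checks:**
- **Pot:** in both camera views it stands upright and touches both the jaw and the fence.
- **Push on the knob:** the held-still push rose from about 6.4 N when free to 10.8–11.3 N at a radius of about 63 mm. That is about 0.68–0.71 N·m, at or slightly over the top of the firm range.
- **Gripper:** it is clear of the stand, and the wrist force is about zero.
- **Bystanders:** I never moved near the beaker, jar or bottle while low, but I did not re-measure their positions at the end.

**What disagreed:**
- **Jaw force:** the push readings suggest 29–33 N. The turn after contact (0.14–0.19 rad) suggests 22–30 N. Both are inside 12–45 N, but the jaw force itself was not measured.
- **Tool tilt:** the tool tilted by about 4–5° during the push. This added up to 8 N of vertical load on the spoke, but the total stayed well under 25 N.

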